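# Sieve pellets from grinding balls, then tip out the balls

### The job

Pick up the slotted sieve by its handle without spilling and shake it over the low wide pan until all five small pellets have dropped through into the pan and only the three balls are left in the sieve. Then tip the three balls out of the sieve's open mouth into the deeper box, and stand the empty sieve upright on the table again. Leave the vial and the small beaker where they stand.

Things in the scene. Friction and masses are not known exactly. Their poses are not given: they have to be found in the camera images.
- sieve_handle (a point): Slotted steel hand sieve, loose, 0.3 kg, 118 (x) x 111 (y) mm, open-fronted, with arch handle. Point: centre of the straight black grip bar (14 mm thick in x, 99 mm long in y, 20 mm tall, flat sides, grip from above), 110 mm above the sieve's feet. Sieve axes: z up, -x to the open mouth. Side and back (+x) walls end 54 mm below this point. Gentle level carrying keeps all in place.
- sieve_floor (a point): Centre of the sieve's slotted floor, top side, 94 mm below the grip bar, 16 mm above the feet; sieve axes. Four flat bars, 9 mm wide, lie across y with 14 mm slots between. Pellets lie on the bars and slide off through the slots when shaken briskly along x (strokes of some 30 mm, over 5 m/s2) or tilted about 28 degrees; balls sit in the slots to about 25 degrees and hop forward if shaken long and hard.
- sieve_mouth (a point): Middle of the sieve's open mouth edge: a wire 57 mm towards -x from the grip bar and 92 mm below it, 2 mm above the floor; sieve axes. The balls roll out over it when this side is tipped down by more than about 40 degrees (55 is sure).
- pan: Low, wide catch pan of dark steel, fixed, 180 (x) x 155 (y) x 26 mm, wall 3 mm, open at the top. Origin: centre of its underside.
- ball_box: Deeper grey plastic box, fixed, 150 (x) x 140 (y) x 48 mm, rim to 52 mm, wall 4 mm, open at the top, for the balls. Origin: centre of its underside. Pan and box may stand in either of two places.
- ball_1_center (a point): Centre of a white ceramic grinding ball, 32 mm diameter, 60 g; starts in the sieve.
- ball_2_center (a point): Centre of a white ceramic grinding ball, 32 mm diameter, 60 g; starts in the sieve.
- ball_3_center (a point): Centre of a white ceramic grinding ball, 32 mm diameter, 60 g; starts in the sieve.
- pellet_1_center (a point): Centre of a small white flat ceramic pellet (disc 11 mm diameter, 6 mm thick, 12 g); starts lying on a bar of the sieve's floor.
- pellet_2_center (a point): Centre of a small white flat ceramic pellet (disc 11 mm diameter, 6 mm thick, 12 g); starts lying on a bar of the sieve's floor.
- pellet_3_center (a point): Centre of a small white flat ceramic pellet (disc 11 mm diameter, 6 mm thick, 12 g); starts lying on a bar of the sieve's floor.
- pellet_4_center (a point): Centre of a small white flat ceramic pellet (disc 11 mm diameter, 6 mm thick, 12 g); starts lying on a bar of the sieve's floor.
- pellet_5_center (a point): Centre of a small white flat ceramic pellet (disc 11 mm diameter, 6 mm thick, 12 g); starts lying on a bar of the sieve's floor.
- vial_1_center (a point): Centre of a capped glass vial standing on the table, 25 mm diameter, 47 mm tall; a bystander to leave alone.
- beaker_50_center (a point): Centre of a small glass beaker standing on the table, 43x48x56 mm; a bystander to leave alone.
Not all that is in view belongs to the job. What is shaped like the part that bears ball_3_center but brown, purple or red is not meant.

How it is judged:
By the outcome, as a careful person would: the job done as asked, in the order asked, and still so for the second after the job is handed in, with the robot touching nothing.
It also fails if it takes over 61 s, if anything falls off the work surface, if the arm or the gripper's body presses on something with over 40 N, if the wrist force passes 120 N, or if a joint passes its speed limit or range.

### The arm

A 7-joint arm with a two-finger parallel gripper is mounted at the origin on a cart in front of the work surface, level with it; the furniture and walls round the work are solid. World frame = base frame: x ahead of the robot, y to its left, z up, the work surface at z = 0. Lengths are in m, angles in rad, forces in N, time in s.
With the tool pointing down it reaches from about 0.4 to 0.85 m from the base axis. Payload 10.4 kg.
Tool frame: the origin (TCP) lies between the finger pads; the fingertips stand 19 mm ahead of it and the grasp point (between the pads) is the TCP; x points along the fingers, y is the direction in which the jaws open and shut, and the axes are right-handed (so a half turn about x gives the same grasp; the last joint's range is limited). The gripper opens to 87 mm and grips with 3 to 60 N. Pads are 19 mm wide; open, the fingers measure 117 mm over their backs; the gripper's body (75 mm by 190 mm) begins 51 mm behind the grasp point.
Start: joints at [-1.186, 0.332, -0.065, 1.46, 0.022, 1.35, -0.088], TCP at [0.248, 0.574, 0.242] pointing down, gripper open.
Joint ranges: [-2.6, 2.6], [-0.5, 2.12], [-1.47, 1.34], [0.16, 2.42], [-1.27, 4.41], [0.06, 2.06], [-2.6, 2.6]. Speed limits (rad/s): [2.22, 2.22, 2.79, 2.79, 3.14, 3.14, 3.14].

### API

Orientations are given as a unit quaternion [x, y, z, w].
In Python, from bench import r gives the robot as it stands.
- The arm moves only by the tool drive_tool, never from a script. Its argument "motion" is a list of rows, each a list of 4 numbers: the shift along the tool's x, y, z in cm, then the turn about the tool's x in units of 5 degrees (1.0 is 5 degrees). In form: [[tx, ty, tz, twist], ...]. A call has 1 to 20 rows; each row is the pose to reach, as a shift and turn from the pose commanded when the call began, along the tool's axes at that moment; what a row does not reach only later rows make up. A row lasts 1/12 s, in which the tool goes at most 41.7 mm and 7.16 degrees, less where a joint would pass 70% of its speed; a pose out of reach is approached as far as the arm can. A call with a gripper value outside its range is refused whole. "grip" is the closure in counts, from 0 (fully open) to 255 (shut), set as the call begins (left out, the last holds). The fingers move at their own pace and stop on an object; "force" is the grip in N (left out, the last holds). Time passes only in rows, so rows that repeat a pose let the fingers close. It gives the time, the measured TCP pose, the force and the opening at its end, in the units of the state.
- r.read_state(): the state, without advancing time (a new reading comes with each control period).
- r.camera(name): name is "scene" or "top" or "wrist"; returns the picture (480x640x3 uint8, red, green, blue); there is no depth.
- r.calibration(name): a dict with "fx", "fy", "cx", "cy" (pixels), "xyz" and "orientation" of the camera in the world. Camera axes: x right, y up, looking along -z (the intrinsics and any distortion apply to the point x, -y, -z); pixel columns grow to the right and rows downward; lengths in m; the calibration is good to about 2 mm. The wrist camera is an equidistant fisheye: a pixel r from the principal point sees the ray r / f radians off the axis. A picture is of the moment at which its call begins: read the wrist's pose just before it. calibration takes no time and is no camera call; for the wrist camera it gives the pose at the moment of the call.
- r.close_job(): hands the job in, once; it reports no verdict.
The state is a dict: "time": time; "joint_positions": joint angles; "joint_vel": joint speeds; "joint_torque": joint torques, N m; "ee_pos": TCP position; "eef_rot": TCP orientation; "ft_force": force on the tool from outside, world axes, zero at the start; "torque": the same for the moment, N m; "width": finger opening in m.
Only numpy, scipy, OpenCV 4.12 (cv2) and the standard library are available. Lean on these libraries where they do the work, as an engineer would, in place of code of your own. Each camera call takes 0.05 s, during which the arm holds its last target.

## Working session

There is one attempt and no reset: what is moved stays moved. The work goes in short steps, Python scripts to look and compute and a tool call to move; the robot and the scene stay as the last step left them, time stands still between calls to the robot, and variables do not carry over. Pictures are saved under pics/ and viewed, and the job is handed in when it is done.

Besides the shell and the picture viewer there is one more tool, called as name([rows], argument=value, ...), one row to a line, values as JSON. drive_tool: Moves the arm, as the interface text tells. Its arguments: {"type":"object","properties":{"motion":{"type":"array","items":{"type":"array","items":{"type":"number"}}},"grip":{"type":"number"},"force":{"type":"number"}},"required":["motion"]}

```bash
ls; mkdir -p pics; python3 - <<'E'
from bench import r
import cv2
s=r.read_state()
for k,v in s.items(): print(k,v)
for n in ["scene","top","wrist"]:
    print(n,r.calibration(n))
    cv2.imwrite(f"pics/a_{n}.png",r.camera(n)[:,:,::-1])
E
```

```text
pics
time 0.0
joint_positions [-1.18559413  0.33285673 -0.0646951   1.46093638  0.02162369  1.34990549
 -0.08849828]
joint_vel [ 1.33863318e-05 -6.76350862e-04 -1.39818119e-03 -1.09159602e-03
  7.42817650e-04 -9.31878881e-04 -5.06984577e-04]
joint_torque [ 1.46169510e-03 -6.23246670e+01  2.56441272e-02 -3.89892018e+01
 -6.12195069e-02  3.96309828e-02  9.43601276e-05]
ee_pos [0.24774182 0.57341007 0.24076574]
eef_rot [ 0.14268123  0.69252925 -0.14366837  0.69239058]
ft_force [ 0.46072546 -0.36569479  0.11842831]
torque [ 0.03181332 -0.03747269  0.03177106]
width 0.0873918530830845
scene {'fx': 548.8099725077692, 'fy': 548.8099725077692, 'cx': 321.8452106922153, 'cy': 236.57678735564002, 'xyz': array([-0.18771276, -0.2824701 ,  0.50768871]), 'orientation': array([ 0.43240346, -0.26164161, -0.44506716,  0.73924701])}
top {'fx': 577.1869159457914, 'fy': 577.1869159457914, 'cx': 317.75683759611076, 'cy': 241.18131337055627, 'xyz': array([0.3437386 , 0.05644813, 1.0155286 ]), 'orientation': array([-0.07395071,  0.05507529,  0.71168368, -0.69642253])}
wrist {'fx': 371.64829954431775, 'fy': 371.64829954431775, 'cx': 315.41799090228886, 'cy': 234.4308745077845, 'xyz': array([0.1720578 , 0.60606399, 0.3836571 ]), 'orientation': array([-0.12545824, -0.08184686,  0.54312429,  0.82618238])}
```

View pics/a_scene.png

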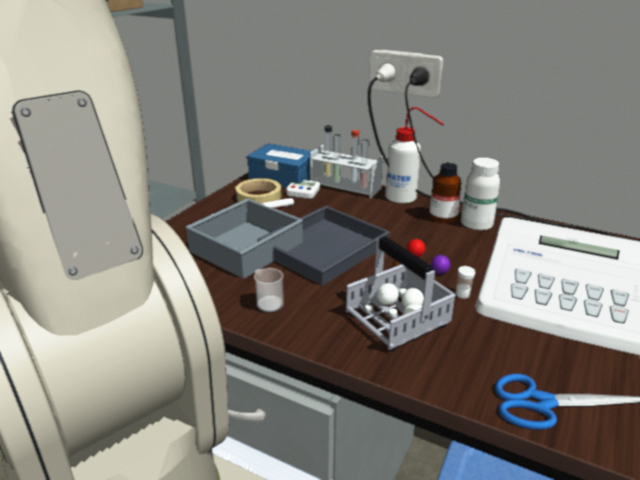

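View pics/a_top.png

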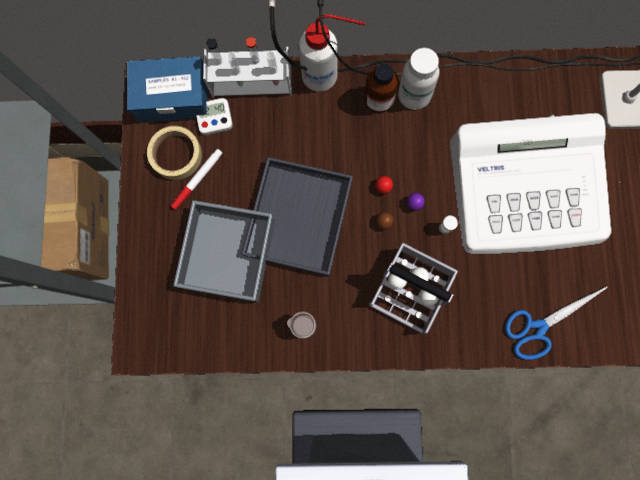

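View pics/a_wrist.png

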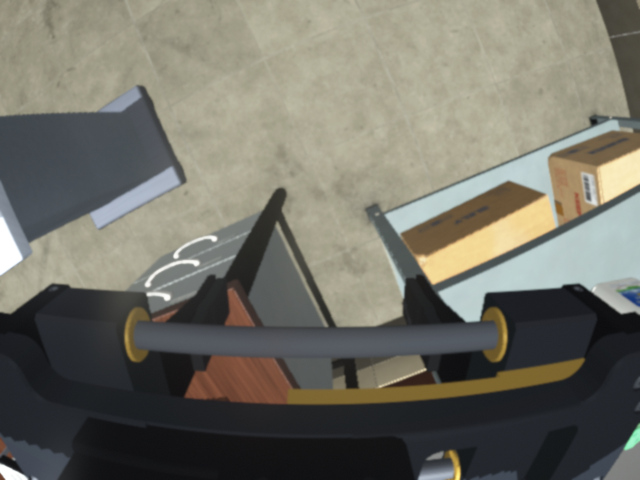

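```bash
cat > h.py <<'E'
import numpy as np, cv2
from scipy.spatial.transform import Rotation as R
from bench import r
def ray(n,u,v,c=None):
    c=c or r.calibration(n)
    d=np.array([(u-c['cx'])/c['fx'],-(v-c['cy'])/c['fy'],-1.])
    if n=='wrist':
        a=np.array([(u-c['cx']),-(v-c['cy'])]);q=np.hypot(*a)
        t=q/c['fx']; d=np.array([*(a/q*np.sin(t)),-np.cos(t)])
    return np.array(c['xyz']),R.from_quat(c['orientation']).apply(d/np.linalg.norm(d))
def onz(n,u,v,z):
    o,d=ray(n,u,v); return o+d*(z-o[2])/d[2]
def tri(p1,p2):
    (o1,d1),(o2,d2)=ray('top',*p1),ray('scene',*p2)
    A=np.stack([d1,-d2],1); t=np.linalg.lstsq(A,o2-o1,rcond=None)[0]
    a,b=o1+d1*t[0],o2+d2*t[1]; return (a+b)/2,np.linalg.norm(a-b)
E
python3 - <<'E'
from h import *
a=cv2.imread('pics/a_scene.png');b=cv2.imread('pics/a_top.png')
cv2.imwrite('pics/c1.png',cv2.resize(a[220:360,330:490],None,fx=5,fy=4.28*5/5,interpolation=2)[:600,:800] if 0 else cv2.resize(a[225:355,330:480],(692,600),interpolation=2))
cv2.imwrite('pics/c2.png',cv2.resize(b[235:340,360:470],(629,600),interpolation=2))
E
```

```text
(no output)
```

View pics/c1.png

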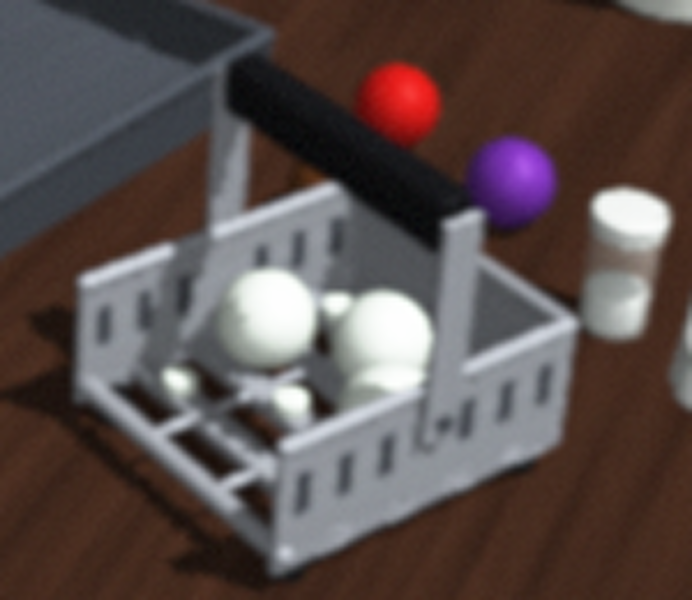

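View pics/c2.png

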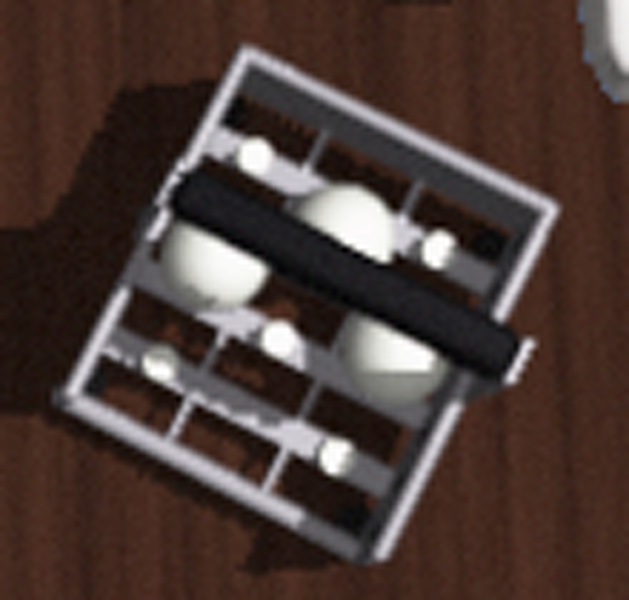

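```bash
python3 - <<'E'
from h import *
np.set_printoptions(precision=4,suppress=True)
a,b=onz('top',393.2,269.1,.117),onz('top',449.2,297.1,.117)
print('bar',a,b,(a+b)/2,np.linalg.norm(a-b))
for s in [(70,398),(372,558),(246,47),(556,208)]:
    print('sieve crn',onz('top',360+s[0]/5.72,235+s[1]/5.72,.03 if s[0]in(70,372) else .056))
# scene bar ends
k=150/692
e=[(330+k*235,225+k*72),(330+k*455,225+k*215)]
print('tri',tri((393.2,269.1),e[0]),tri((449.2,297.1),e[1]))
print('PAN');P=[(268,160),(351,178),(328,274)]
P=[onz('top',*p,.026) for p in P];print(P,(P[0]+P[2])/2,[np.linalg.norm(P[0]-P[1]),np.linalg.norm(P[1]-P[2])]); 
print('pan ang',np.degrees(np.arctan2(*(P[1]-P[2])[1::-1])))
print('BOX');P=[(192,203),(271,212),(262,300),(176,289)]
P=[onz('top',*p,.052) for p in P];print(P,sum(P)/4,[np.linalg.norm(P[i]-P[i-1]) for i in range(4)])
print('box ang',np.degrees(np.arctan2(*(P[1]-P[2])[1::-1])))
for n,p,z in [('vial',(449,224),.047),('beaker',(302,325),.056),('beakerbase',(302,325),.0),('red',(384,185),.016),('brown',(386,221),.016),('purp',(416,201),.016)]: print(n,onz('top',*p,z))
print('fixtures', [onz('top',*p,z) for p,z in [((455,165),.06),((465,250),.06),((318,40),.2),((520,325),0)]])
m=cv2.cvtColor(cv2.imread('pics/a_top.png'),cv2.COLOR_BGR2HSV)
E
python3 - <<'E'
import cv2
b=cv2.imread('pics/a_top.png')
cv2.imwrite('pics/c3.png',cv2.resize(b[145:315,165:365],(706,600),interpolation=2))
E
```

```text
bar [ 0.4628 -0.0382  0.117 ] [ 0.4172 -0.1226  0.117 ] [ 0.44   -0.0804  0.117 ] 0.09590860600058404
sieve crn [ 0.4145 -0.0093  0.03  ]
sieve crn [ 0.3658 -0.096   0.03  ]
sieve crn [ 0.5144 -0.0629  0.056 ]
sieve crn [ 0.4647 -0.1505  0.056 ]
tri (array([ 0.4627, -0.0376,  0.1146]), np.float64(0.0018669965772465597)) (array([ 0.4175, -0.1233,  0.1131]), np.float64(0.00013385300943363884))
PAN
[array([0.6773, 0.1677, 0.026 ]), array([0.6396, 0.02  , 0.026 ]), array([0.4689, 0.0646, 0.026 ])] [0.5731 0.1162 0.026 ] [np.float64(0.15247930269569582), np.float64(0.17644946698911299)]
pan ang -14.668294876475573
BOX
[array([0.5946, 0.2969, 0.052 ]), array([0.575, 0.16 , 0.052]), array([0.4244, 0.1757, 0.052 ]), array([0.446 , 0.3209, 0.052 ])] [0.51   0.2384 0.052 ] [np.float64(0.150479807279945), np.float64(0.1383484962862468), np.float64(0.15144268612193465), np.float64(0.14686311838020608)]
box ang -5.963312124091893
vial [ 0.5474 -0.1437  0.047 ]
beaker [0.3815 0.1091 0.056 ]
beakerbase [0.3837 0.1122 0.    ]
red [ 0.628  -0.0389  0.016 ]
brown [ 0.5621 -0.0398  0.016 ]
purp [ 0.5971 -0.0944  0.016 ]
fixtures [array([ 0.6477, -0.1574,  0.06  ]), array([ 0.4997, -0.1648,  0.06  ]), array([0.8089, 0.0705, 0.2   ]), array([ 0.3761, -0.2645,  0.    ])]
```

View pics/c3.png

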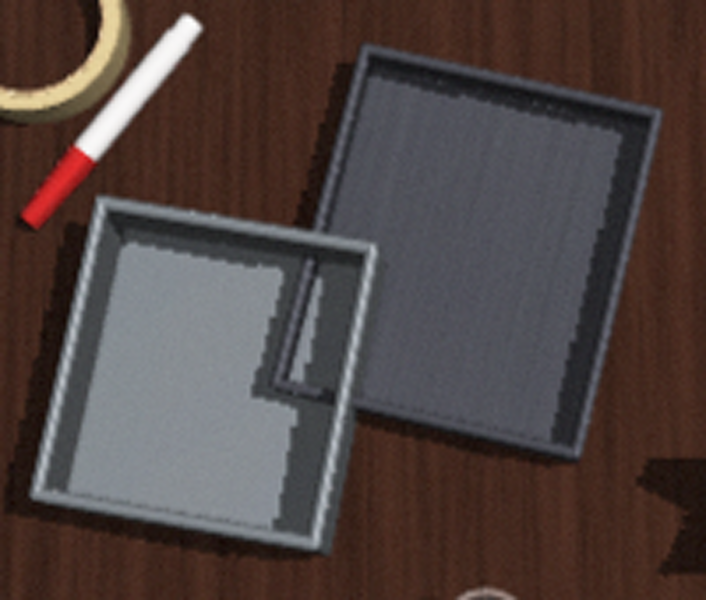

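```bash
cat >> h.py <<'E'
np.set_printoptions(precision=4,suppress=True)
def plan(p,yaw_deg=None):
    """shift (cm) to world p, and twist (x5deg) so tool y is along +-dir at yaw"""
    s=r.read_state(); M=R.from_quat(s['eef_rot']).as_matrix()
    print('t',s['time'],'ee',s['ee_pos'],'w',s['width'],'j',s['joint_positions'],'f',s['ft_force'])
    print('toolaxes x',M[:,0],'y',M[:,1],'z',M[:,2])
    print('shift cm',M.T@(np.array(p)-s['ee_pos'])*100)
    if yaw_deg is not None:
        d=M.T@np.array([np.cos(np.radians(yaw_deg)),np.sin(np.radians(yaw_deg)),0])
        a=np.degrees(np.arctan2(d[2],d[1])); print('twist units',a/5,(a+180)/5,(a-180)/5)
E
python3 -c "
from h import *
plan([.44,-.0804,.26],-28.4)"
```

```text
t 0.15 ee [0.2478 0.5735 0.241 ] w 0.08696787720838757 j [-1.1856  0.3327 -0.0647  1.4607  0.0216  1.3499 -0.0885] f [ 0.2943  0.4183 -0.6979]
toolaxes x [-0.0003 -0.0009 -1.    ] y [ 0.3966  0.918  -0.001 ] z [ 0.918  -0.3966  0.0001]
shift cm [ -1.8476 -52.4053  43.5785]
twist units 19.00637149789852 55.00637149789852 -16.99362850210148
```

drive_tool([
  [-0.6, -2, 3, 1],
  [-1.2, -4, 6.1, 2],
  [-1.8, -5.9, 9.2, 3],
  [-2.4, -7.9, 12.2, 4],
  [-3, -9.9, 15.3, 5],
  [-3.5, -11.9, 18.4, 6],
  [-4.1, -13.9, 21.4, 7],
  [-4.7, -15.8, 24.5, 8],
  [-5.3, -17.8, 27.5, 9],
  [-5.9, -19.8, 30.6, 10],
  [-5.9, -23.1, 31.9, 11],
  [-5.9, -26.3, 33.2, 12],
  [-5.9, -29.6, 34.5, 13],
  [-5.9, -32.8, 35.8, 14],
  [-5.9, -36.1, 37.1, 15],
  [-5.9, -39.4, 38.4, 16],
  [-5.9, -42.6, 39.7, 17],
  [-5.9, -45.9, 41, 18],
  [-5.9, -49.1, 42.3, 19],
  [-5.9, -52.4, 43.6, 19],
], grip=60, force=40)

```text
time: 1.82
ee_pos: [0.4398, -0.0818, 0.3005]
eef_rot: [0.608, 0.361, -0.608, 0.36]
ft_force: [1.3, -0.2, 0.4]
width: 0.0666
```

```bash
python3 -c "
from h import *
plan([.44,-.0804,.11],-28.4)"
```

```text
t 1.8167 ee [ 0.4398 -0.0818  0.3005] w 0.06662749621852217 j [-0.5285 -0.1453  0.5574  1.8317  0.0769  1.4337 -0.487 ] f [ 1.3235 -0.1615  0.4159]
toolaxes x [ 0.0002  0.0005 -1.    ] y [ 0.8773 -0.48   -0.0001] z [-0.48   -0.8773 -0.0006]
shift cm [19.0496 -0.0451 -0.1221]
twist units -0.0570602211091115 35.94293977889089 -36.05706022110911
```

drive_tool([
  [-4, 0, 0, 0],
  [-8, 0, 0, 0],
  [-12, 0, 0, 0],
  [-16, 0, 0, 0],
  [-20, 0, 0, 0],
  [-24, 0, 0, 0],
  [-28, 0, 0, 0],
  [-32, 0, 0, 0],
  [-36, 0, 0, 0],
  [-40, 0, 0, 0],
  [-44, 0, 0, 0],
  [-48, 0, 0, 0],
  [-52, 0, 0, 0],
  [-56, 0, 0, 0],
])

```text
time: 2.98
ee_pos: [0.4414, -0.0806, 0.625]
eef_rot: [0.621, 0.352, -0.593, 0.372]
ft_force: [0.0, 0.3, 0.3]
width: 0.0662
```

```bash
python3 -c "
from h import *
plan([.44,-.0804,.11],-28.4)"
```

```text
t 2.9833 ee [ 0.4414 -0.0806  0.625 ] w 0.06621418891490262 j [-0.1927  0.0069  0.2762  1.0272 -0.0023  2.0579 -0.413 ] f [0.0027 0.2538 0.3378]
toolaxes x [ 0.0496 -0.004  -0.9988] y [ 0.8787 -0.4753  0.0456] z [-0.4749 -0.8798 -0.0201]
shift cm [51.4296 -2.4778  1.0861]
twist units 0.008569450550999742 36.008569450551 -35.991430549449
```

drive_tool([
  [-4, 0, 0, 0],
  [-8, 0, 0, 0],
  [-12, 0, 0, 0],
])

```text
time: 3.23
ee_pos: [0.437, -0.0795, 0.6476]
eef_rot: [0.635, 0.341, -0.577, 0.383]
ft_force: [-0.3, -0.2, -0.4]
width: 0.0665
```

```bash
python3 -c "
from h import *
plan([.44,-.0804,.11],-28.4)"
```

```text
t 3.2333 ee [ 0.437  -0.0795  0.6476] w 0.0665460780813182 j [ 0.0336 -0.0008  0.0433  0.9832  0.0002  2.058  -0.4168] f [-0.2845 -0.2416 -0.3716]
toolaxes x [ 0.1007 -0.0079 -0.9949] y [ 0.8759 -0.4736  0.0924] z [-0.4719 -0.8807 -0.0408]
shift cm [53.5163 -4.6652  2.1299]
twist units 0.04349861181801233 36.04349861181801 -35.95650138818199
```

drive_tool([
  [4, -1, 0.4, 0],
  [8, -2, 0.8, 0],
  [12, -3.5, 1.2, 0],
  [16, -4.5, 1.6, 0],
  [20, -6, 2, 0],
  [24, -7.2, 2.5, 0],
  [28, -8.5, 3, 0],
  [31, -9.6, 3.4, 0],
  [33.8, -10.6, 3.8, 0],
  [33.8, -14, 5.5, 0],
  [33.8, -18, 7.5, 0],
  [33.8, -18, 7.5, 0],
])

```text
time: 4.23
ee_pos: [0.3031, -0.0639, 0.2909]
eef_rot: [0.633, 0.346, -0.578, 0.381]
ft_force: [-0.1, 0.1, 0.6]
width: 0.0663
```

```bash
python3 -c "
from h import *
plan([.44,-.0804,.11],-28.4)"
```

```text
t 4.2333 ee [ 0.3031 -0.0639  0.2909] w 0.0663087318231768 j [ 0.3141 -0.4829 -0.1676  2.1195 -0.0906  1.4093 -0.3162] f [-0.1174  0.1126  0.6473]
toolaxes x [ 0.0909 -0.0029 -0.9959] y [ 0.8793 -0.4693  0.0816] z [-0.4675 -0.8831 -0.0401]
shift cm [19.2601 11.3336 -4.2179]
twist units 0.10031451723304421 36.100314517233045 -35.899685482766955
```

drive_tool([
  [-0.4, -3.5, 1.9, 0],
  [-0.6, -5, 2.7, 0],
])

```text
time: 4.4
ee_pos: [0.2832, -0.0763, 0.277]
eef_rot: [0.631, 0.346, -0.592, 0.363]
ft_force: [-1.2, -3.4, 1.0]
width: 0.0666
```

```bash
python3 -c "
from h import *
plan([.44,-.0804,.11],-28.4)"
```

```text
t 4.4 ee [ 0.2832 -0.0763  0.277 ] w 0.06660339155584136 j [ 0.3703 -0.4948 -0.1655  2.1533 -0.0991  1.4203 -0.2859] f [-1.1661 -3.403   0.9661]
toolaxes x [ 0.0605  0.0065 -0.9981] y [ 0.8663 -0.4971  0.0492] z [-0.4959 -0.8676 -0.0357]
shift cm [17.6145 12.964  -6.822 ]
twist units -0.27020570998705506 35.72979429001295 -36.27020570998705
```

drive_tool([
  [-0.4, -3.5, 1.9, 0],
  [-0.4, -3.5, 1.9, 0],
])

```text
time: 4.57
ee_pos: [0.2716, -0.0768, 0.2674]
eef_rot: [0.626, 0.357, -0.595, 0.356]
ft_force: [-1.7, -3.0, 0.7]
width: 0.0665
```

drive_tool([
  [0, -3.5, 1.9, 0],
  [0, -3.5, 1.9, 0],
])

```text
time: 4.73
ee_pos: [0.2641, -0.0683, 0.2575]
eef_rot: [0.614, 0.377, -0.593, 0.359]
ft_force: [0.3, 0.0, 0.1]
width: 0.0663
```

```bash
python3 -c "
from h import *
plan([.44,-.0804,.16],-28.4)"
```

```text
t 4.7333 ee [ 0.2641 -0.0683  0.2575] w 0.06630613332582556 j [ 0.5589 -0.4984 -0.2899  2.1864 -0.1775  1.4384 -0.1497] f [0.2658 0.     0.1025]
toolaxes x [ 0.0112  0.0372 -0.9992] y [ 0.8888 -0.4582 -0.0071] z [-0.4582 -0.8881 -0.0382]
shift cm [ 9.8982 16.2552 -6.6077]
twist units 0.22190758130580585 36.22190758130581 -35.77809241869419
```

drive_tool([
  [0.5, 3, -1, 0.2],
  [1.5, 6, -2.4, 0.2],
  [3, 9, -3.7, 0.2],
  [5, 12, -4.9, 0.2],
  [7, 14.5, -6, 0.2],
  [9, 16, -6.6, 0.2],
  [9.9, 16.3, -6.6, 0.2],
  [9.9, 16.3, -6.6, 0.2],
])

```text
time: 5.4
ee_pos: [0.4382, -0.0868, 0.1573]
eef_rot: [0.617, 0.368, -0.601, 0.349]
ft_force: [-1.4, 0.8, -0.0]
width: 0.0664
```

```bash
python3 -c "
from h import *
plan([.44,-.0804,.11],-28.4)
for n in ['wrist','top','scene']:
  cv2.imwrite(f'pics/b_{n}.png',r.camera(n)[:,:,::-1])"
```

```text
t 5.4 ee [ 0.4382 -0.0868  0.1573] w 0.06640304129714111 j [ 0.554   0.0356 -0.4375  1.9956 -0.023   1.1126 -0.3802] f [-1.3523  0.7684 -0.02  ]
toolaxes x [ 0.0054  0.0353 -0.9994] y [ 0.8742 -0.4854 -0.0124] z [-0.4856 -0.8736 -0.0335]
shift cm [ 4.748  -0.0996 -0.4896]
twist units -0.13343887870588467 35.86656112129411 -36.13343887870589
```

View pics/b_wrist.png

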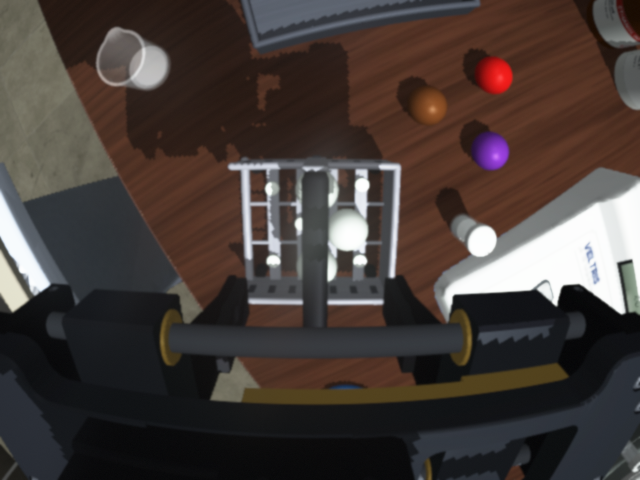

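View pics/b_scene.png

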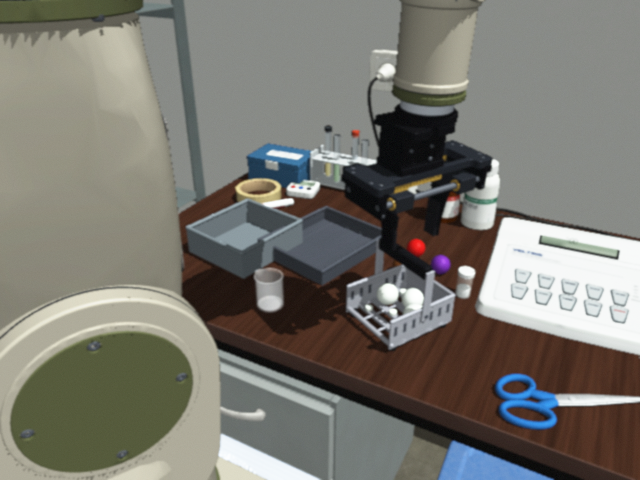

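drive_tool([
  [1.2, -0.1, -0.4, 0],
  [2.4, -0.1, -0.5, 0],
  [3.6, -0.1, -0.5, 0],
  [4.5, -0.1, -0.5, 0],
  [4.7, -0.1, -0.5, 0],
  [4.7, -0.1, -0.5, 0],
])

```text
time: 6.05
ee_pos: [0.4412, -0.0812, 0.1134]
eef_rot: [0.619, 0.366, -0.6, 0.35]
ft_force: [0.1, -0.2, 0.4]
width: 0.0666
```

drive_tool([
  [0, 0, 0, 0],
  [0, 0, 0, 0],
  [0, 0, 0, 0],
  [0, 0, 0, 0],
  [0, 0, 0, 0],
  [0, 0, 0, 0],
], grip=255, force=45)

```text
time: 6.55
ee_pos: [0.4416, -0.081, 0.1132]
eef_rot: [0.619, 0.366, -0.6, 0.35]
ft_force: [0.1, 0.3, -0.1]
width: 0.0344
```

```bash
python3 -c "
from h import *
plan([.573,.116,.22],-15)
for n in ['scene','wrist']:
  cv2.imwrite(f'pics/d_{n}.png',r.camera(n)[:,:,::-1])"
```

```text
t 6.55 ee [ 0.4416 -0.081   0.1132] w 0.034399090049161314 j [ 0.5402  0.0934 -0.4491  2.0418  0.0076  1.0083 -0.4192] f [ 0.1409  0.3436 -0.0762]
toolaxes x [ 0.0105  0.0332 -0.9994] y [ 0.8737 -0.4864 -0.007 ] z [-0.4863 -0.8731 -0.0342]
shift cm [ -9.885    1.8256 -23.9612]
twist units -2.8220448592508065 33.17795514074919 -38.82204485925081
```

View pics/d_scene.png

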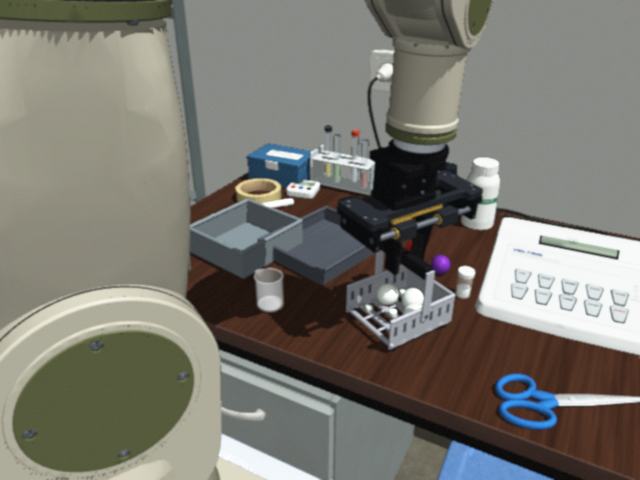

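drive_tool([
  [0, 0, 0, 0],
  [0, 0, 0, 0],
  [0, 0, 0, 0],
  [0, 0, 0, 0],
  [0, 0, 0, 0],
  [0, 0, 0, 0],
  [0, 0, 0, 0],
])

```text
time: 7.23
ee_pos: [0.4413, -0.0809, 0.1129]
eef_rot: [0.619, 0.367, -0.6, 0.35]
ft_force: [-2.2, 1.3, 0.8]
width: 0.0134
```

drive_tool([
  [-0.2, 0, 0, 0],
  [-0.6, 0, 0, 0],
  [-1.2, 0, 0, 0],
  [-2, 0, 0, 0],
  [-2.8, 0, 0, 0],
  [-3.4, 0, 0, 0],
  [-3.8, 0, 0, 0],
  [-4, 0, 0, 0],
])

```text
time: 7.9
ee_pos: [0.4414, -0.0825, 0.1539]
eef_rot: [0.619, 0.366, -0.6, 0.35]
ft_force: [-0.3, 0.0, -6.1]
width: 0.0135
```

```bash
python3 -c "
from h import *
plan([.573,.116,.22],-15)
for n in ['scene','wrist']:
  cv2.imwrite(f'pics/e_{n}.png',r.camera(n)[:,:,::-1])"
```

```text
t 7.9 ee [ 0.4414 -0.0825  0.1539] w 0.013533299758604764 j [ 0.5497  0.04   -0.446   1.999  -0.0187  1.0985 -0.3956] f [-0.2813  0.0167 -6.1328]
toolaxes x [ 0.0115  0.0329 -0.9994] y [ 0.8737 -0.4864 -0.0059] z [-0.4863 -0.8731 -0.0343]
shift cm [ -5.7982   1.8014 -23.9522]
twist units -2.82194700394966 33.17805299605034 -38.82194700394966
```

View pics/e_scene.png

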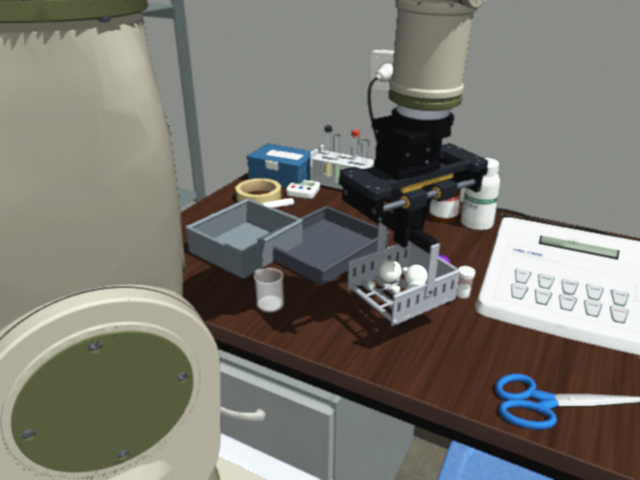

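View pics/e_wrist.png

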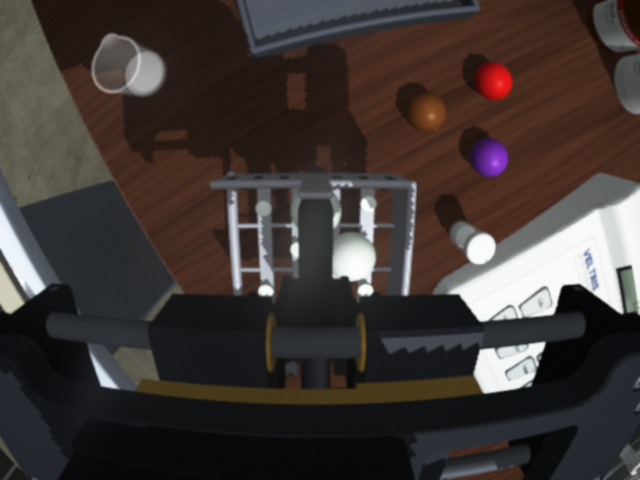

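drive_tool([
  [-0.4, 0, 0, 0],
  [-1.2, 0.1, -0.3, 0],
  [-2.2, 0.2, -0.8, -0.1],
  [-3, 0.3, -1.6, -0.2],
  [-3.5, 0.4, -2.7, -0.3],
  [-3.8, 0.6, -4.1, -0.5],
  [-4, 0.8, -5.7, -0.7],
  [-4, 1, -7.5, -0.9],
  [-4, 1.3, -9.4, -1.1],
  [-4, 1.5, -11.4, -1.4],
  [-4, 1.8, -13.4, -1.6],
  [-4, 2.1, -15.3, -1.9],
  [-3.8, 2.3, -17.1, -2.1],
  [-3.5, 2.5, -18.7, -2.3],
  [-3.2, 2.7, -20.1, -2.5],
  [-2.8, 2.9, -21.2, -2.6],
  [-2.4, 3, -22, -2.7],
  [-2.1, 3.1, -22.5, -2.8],
  [-1.9, 3.1, -22.8, -2.8],
  [-1.9, 3.1, -22.9, -2.8],
])

```text
time: 9.67
ee_pos: [0.5791, 0.102, 0.1788]
eef_rot: [0.571, 0.437, -0.552, 0.422]
ft_force: [-0.5, 0.7, -5.8]
width: 0.0137
```

```bash
python3 -c "
from h import *
plan([.58,.102,.175],-15)
for n in ['scene','wrist']:
  cv2.imwrite(f'pics/f_{n}.png',r.camera(n)[:,:,::-1])"
```

```text
t 9.6667 ee [0.5791 0.102  0.1788] w 0.013699376375013806 j [ 0.2484  0.3419 -0.5883  1.6327  0.1695  1.2068 -0.6341] f [-0.4692  0.6559 -5.7817]
toolaxes x [ 0.0091  0.0333 -0.9994] y [ 0.9654 -0.2609  0.0001] z [-0.2607 -0.9648 -0.0345]
shift cm [ 0.3819  0.0859 -0.0106]
twist units -0.02407025610617225 35.97592974389383 -36.02407025610617
```

View pics/f_scene.png

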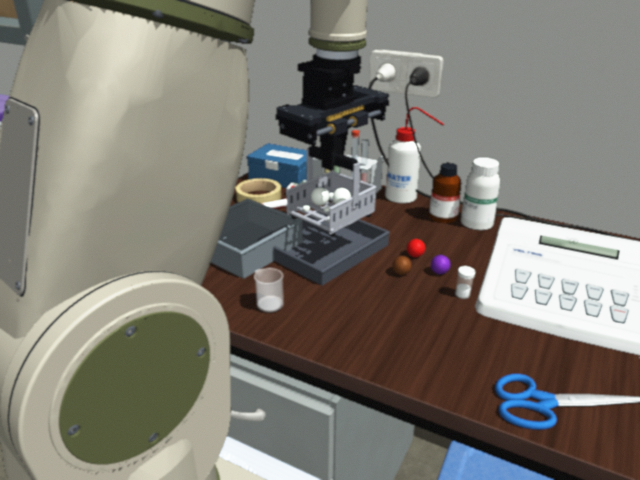

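View pics/f_wrist.png

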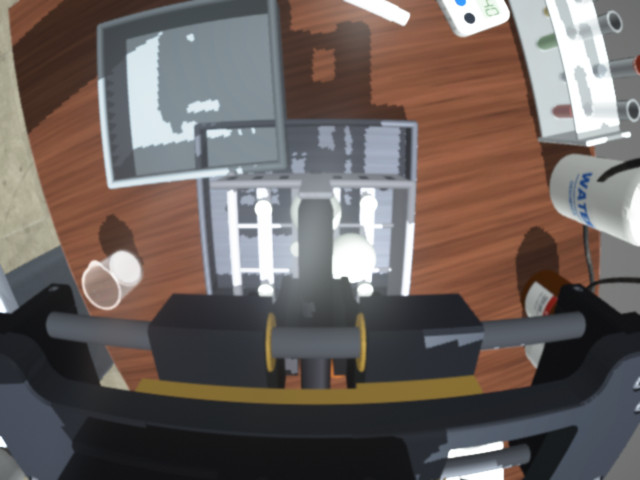

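drive_tool([
  [0.5, 0, 0, 0],
  [0.5, 1.5, 0, 0],
  [0.5, 1.5, 0, 0],
  [0.5, -1.5, 0, 0],
  [0.5, -1.5, 0, 0],
  [0.5, 1.5, 0, 0],
  [0.5, 1.5, 0, 0],
  [0.5, -1.5, 0, 0],
  [0.5, -1.5, 0, 0],
  [0.5, 1.5, 0, 0],
  [0.5, 1.5, 0, 0],
  [0.5, 0, 0, 0],
  [0.5, 0, 0, 0],
])

```text
time: 10.85
ee_pos: [0.5778, 0.1026, 0.1744]
eef_rot: [0.571, 0.437, -0.552, 0.422]
ft_force: [-0.3, 0.8, -5.2]
width: 0.0134
```

```bash
python3 -c "
from h import *
plan([.58,.102,.175],-15)
for n in ['scene','wrist']:
  cv2.imwrite(f'pics/g_{n}.png',r.camera(n)[:,:,::-1])
a=cv2.imread('pics/g_scene.png')[130:290,240:400]
b=cv2.imread('pics/g_wrist.png')[110:310,180:440]
cv2.imwrite('pics/g_c.png',np.hstack([cv2.resize(a,(400,400),interpolation=2),cv2.resize(b,(400,400),interpolation=2)]))"
```

```text
t 10.85 ee [0.5778 0.1026 0.1744] w 0.013395829711096867 j [ 0.2505  0.3439 -0.5916  1.6407  0.1719  1.1978 -0.6369] f [-0.2578  0.787  -5.2487]
toolaxes x [ 0.009   0.0336 -0.9994] y [ 0.9655 -0.2605 -0.0001] z [-0.2603 -0.9649 -0.0348]
shift cm [-0.0592  0.2248 -0.0016]
twist units -0.019661507117088167 35.980338492882915 -36.019661507117085
```

View pics/g_c.png

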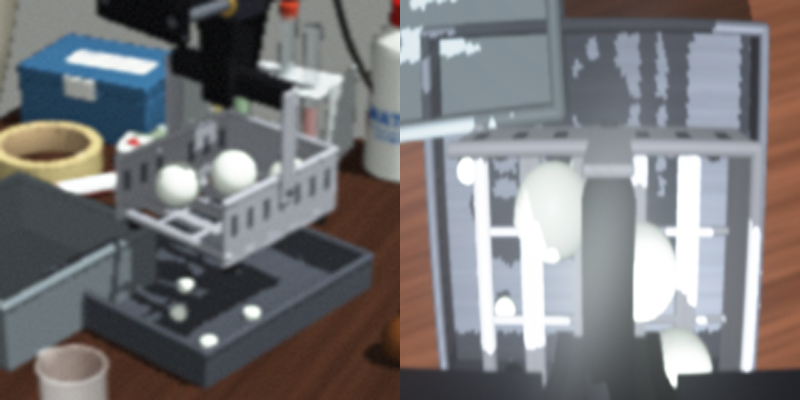

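```bash
python3 -c "
from h import *
b=cv2.imread('pics/g_wrist.png')[170:300,215:415]
cv2.imwrite('pics/g_c2.png',cv2.resize(b,(800,520),interpolation=2))
a=cv2.imread('pics/g_scene.png')[170:280,270:400]
cv2.imwrite('pics/g_c3.png',cv2.resize(a,(709,600),interpolation=2))
"
```

```text
(no output)
```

View pics/g_c2.png

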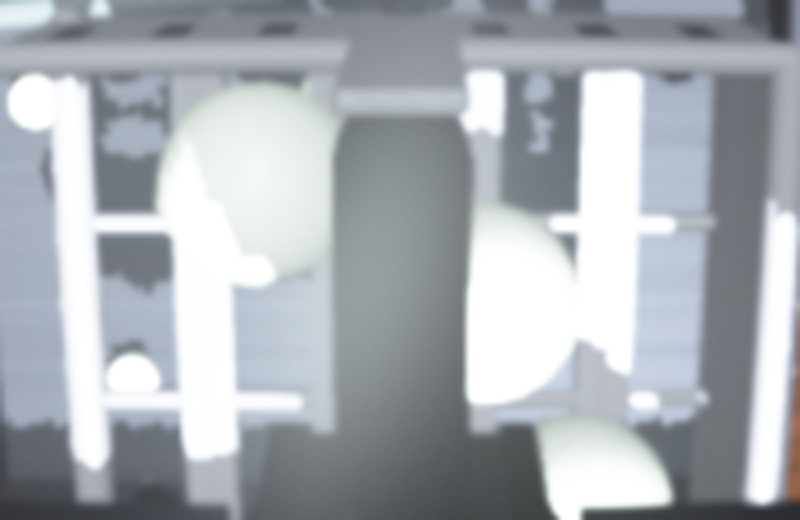

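View pics/g_c3.png

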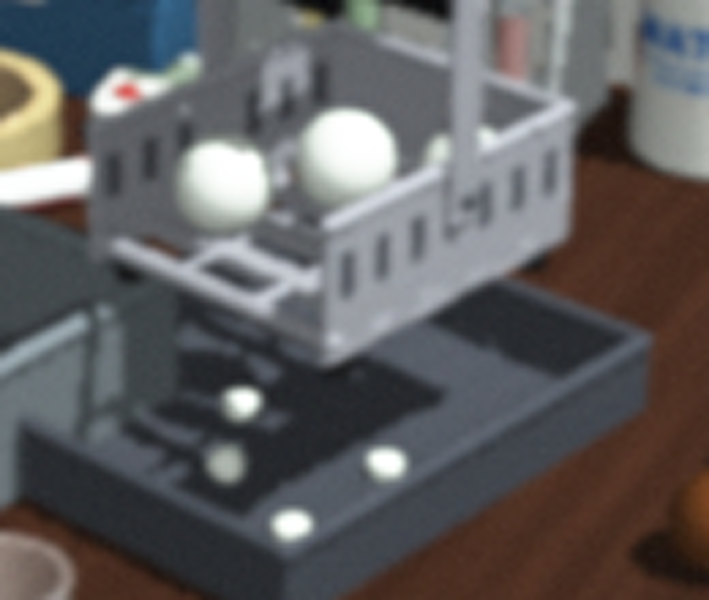

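drive_tool([
  [-0.5, 0, 0, 0],
  [-1.5, 0, 0, 0],
  [-3, 0, 0, 0],
  [-5, 0, 0, 0],
  [-7, 0, 0, 0],
  [-9, 0, 0, 0],
  [-10.5, 0, 0, 0],
  [-11.5, 0, 0, 0],
  [-12, 0, 0, 0],
])

```text
time: 11.7
ee_pos: [0.5788, 0.0981, 0.2968]
eef_rot: [0.572, 0.436, -0.55, 0.423]
ft_force: [-0.3, -0.2, -5.4]
width: 0.0139
```

```bash
python3 -c "
from h import *
plan([.58,.102,.175],-15)
for n in ['scene','wrist']:
  cv2.imwrite(f'pics/i_{n}.png',r.camera(n)[:,:,::-1])
a=cv2.imread('pics/i_scene.png')[100:290,240:400]
b=cv2.imread('pics/i_wrist.png')[170:300,215:415]
cv2.imwrite('pics/i_c.png',cv2.resize(a,(505,600),interpolation=2));cv2.imwrite('pics/i_c2.png',cv2.resize(b,(800,520),interpolation=2))"
```

```text
t 11.7 ee [0.5788 0.0981 0.2968] w 0.013905908882255472 j [ 0.2652  0.2656 -0.6014  1.4704  0.1225  1.4284 -0.598 ] f [-0.2664 -0.1805 -5.4025]
toolaxes x [ 0.0131  0.0336 -0.9994] y [ 0.9653 -0.261   0.0039] z [-0.2607 -0.9648 -0.0358]
shift cm [12.1836 -0.031   0.0255]
twist units -0.023908015202142825 35.97609198479786 -36.02390801520214
```

View pics/i_c.png

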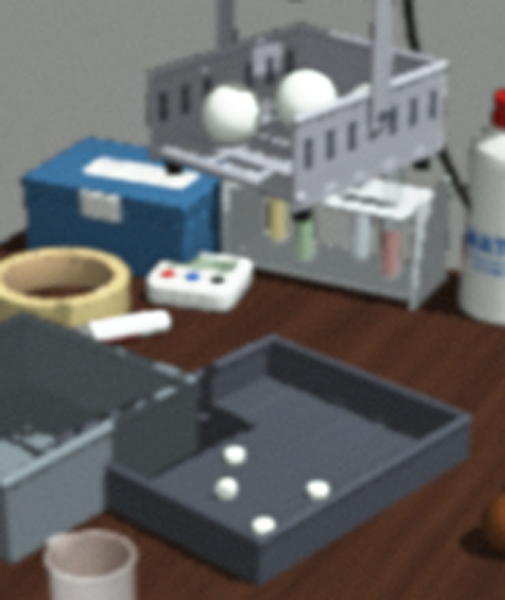

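View pics/i_c2.png

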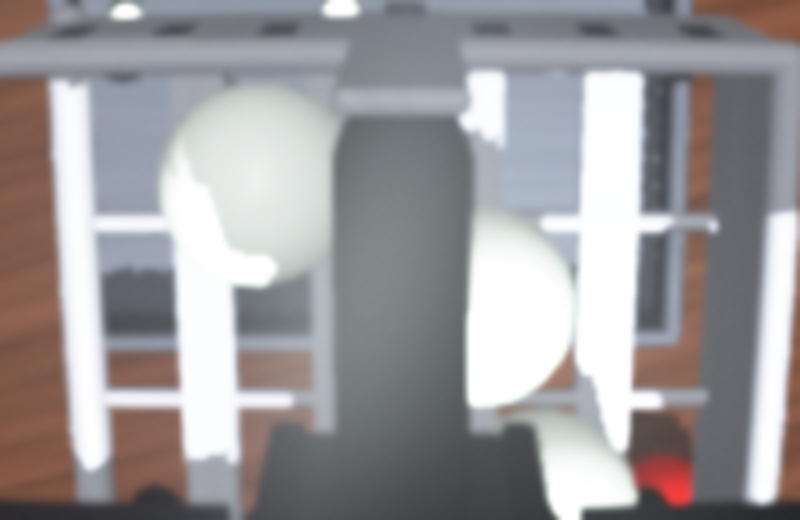

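View pics/i_wrist.png

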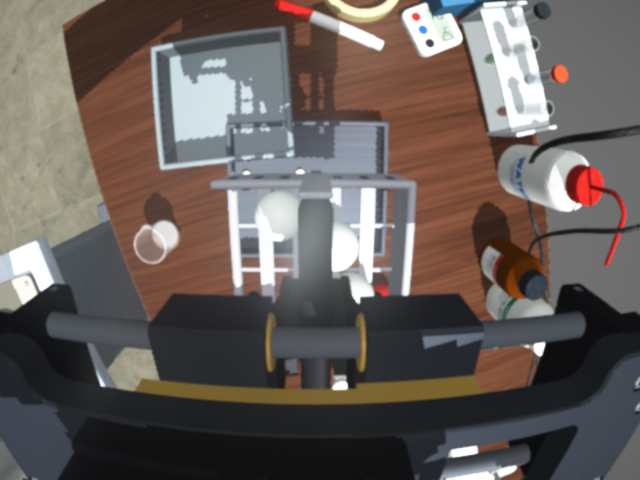

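View pics/i_scene.png

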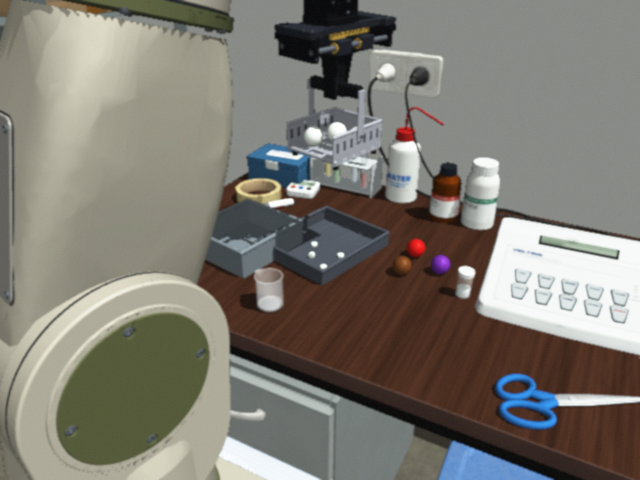

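```bash
cat >> h.py <<'E'
def proj(n,p):
    c=r.calibration(n); q=R.from_quat(c['orientation']).inv().apply(np.array(p)-c['xyz'])
    if n=='wrist':
        a=np.array([q[0],-q[1]]);t=np.arctan2(np.hypot(*a),-q[2]); return a/np.hypot(*a)*t*c['fx']+[c['cx'],c['cy']]
    return c['fx']*q[0]/-q[2]+c['cx'], -c['fy']*q[1]/-q[2]+c['cy']
def sv(p):  # sieve coords (x,y,z rel. grip bar) -> world
    s=r.read_state(); M=R.from_quat(s['eef_rot']).as_matrix()
    ex=M[:,1]; 
    return s['ee_pos']+M[:,1]*p[0]-M[:,2]*p[1]-M[:,0]*p[2]
E
python3 -c "
from h import *
print(proj('wrist',(.547,-.144,.047)),proj('wrist',(.6,-.094,.016)))
for x in(-.0345,-.0115,.0115,.0345):
  for y in (-.05,0,.05): print(x,y,proj('wrist',sv((x,y,-.094))))
c=cv2.imread('pics/i_wrist.png')[330:400,300:380]
cv2.imwrite('pics/i_c4.png',cv2.resize(c,None,fx=6,fy=6,interpolation=2))
"
```

```text
[340.217  388.2384] [368.8421 336.7937]
-0.0345 -0.05 [269.0125 310.7938]
-0.0345 0 [265.6133 245.9228]
-0.0345 0.05 [262.9962 172.3722]
-0.0115 -0.05 [300.5599 311.145 ]
-0.0115 0 [299.4566 245.9812]
-0.0115 0.05 [298.6056 171.9992]
0.0115 -0.05 [332.3199 311.1288]
0.0115 0 [333.5652 245.9753]
0.0115 0.05 [334.5227 172.0087]
0.0345 -0.05 [363.8367 310.746 ]
0.0345 0 [367.3706 245.9054]
0.0345 0.05 [370.0882 172.3998]
```

View pics/i_c4.png

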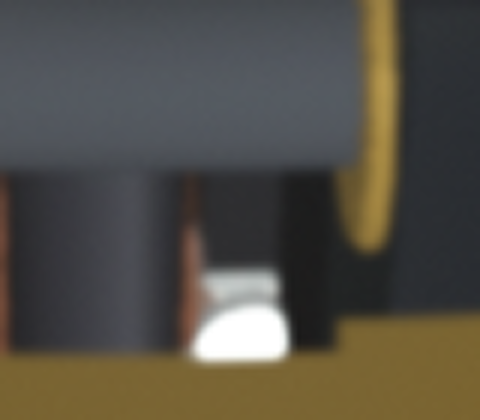

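drive_tool([
  [0.5, 0, 0, 0],
  [1.5, 0, 0, 0],
  [3, 0, 0, 0],
  [5, 0, 0, 0],
  [7, 0, 0, 0],
  [9, 0, 0, 0],
  [10.5, 0, 0, 0],
  [11.5, 0, 0, 0],
  [12, 0, 0, 0],
  [12, -1.8, 0, 0],
  [12, 0, 0, 0],
  [12, 1.8, 0, 0],
  [12, 0, 0, 0],
  [12, -1.8, 0, 0],
  [12, 0, 0, 0],
  [12, 1.8, 0, 0],
  [12, 0, 0, 0],
  [12, 0, 0, 0],
])

```text
time: 13.3
ee_pos: [0.5782, 0.1029, 0.1741]
eef_rot: [0.571, 0.438, -0.551, 0.422]
ft_force: [-1.4, 0.9, -5.4]
width: 0.0136
```

```bash
cat > look.py <<'E'
from h import *
import sys
k=sys.argv[1]
plan([.58,.102,.175],-15)
for n in ['scene','wrist']:
  cv2.imwrite(f'pics/{k}_{n}.png',r.camera(n)[:,:,::-1])
x,y=[int(v) for v in proj('scene',sv((0,0,-.08)))]
a=cv2.imread(f'pics/{k}_scene.png')[max(0,y-70):y+100,x-85:x+85]
b=cv2.imread(f'pics/{k}_wrist.png')[150:320,215:425]
cv2.imwrite(f'pics/{k}_c.png',np.hstack([cv2.resize(a,(400,400),interpolation=2),cv2.resize(b,(400,400),interpolation=2)]))
E
python3 look.py j
```

```text
t 13.3 ee [0.5782 0.1029 0.1741] w 0.013589205650367683 j [ 0.2516  0.3457 -0.5937  1.6396  0.1729  1.198  -0.6375] f [-1.3878  0.8786 -5.3548]
toolaxes x [ 0.0086  0.0341 -0.9994] y [ 0.9656 -0.2601 -0.0006] z [-0.26   -0.965  -0.0352]
shift cm [-0.0918  0.1999  0.0356]
twist units -0.015798020481853907 35.98420197951815 -36.01579802048185
```

View pics/j_c.png

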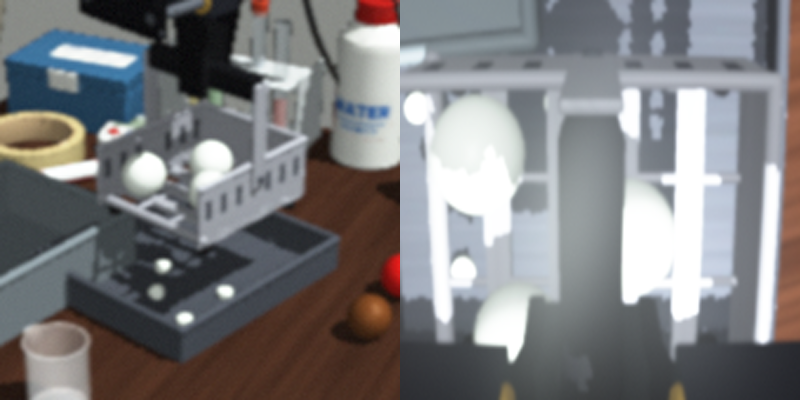

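```bash
python3 -c "
from h import *
b=cv2.imread('pics/j_wrist.png')[175:265,225:345]
cv2.imwrite('pics/j_c2.png',cv2.resize(b,(800,600),interpolation=2))
b=cv2.imread('pics/j_scene.png');x,y=[int(v) for v in proj('scene',sv((0,0,-.08)))];print(x,y)
cv2.imwrite('pics/j_c3.png',cv2.resize(b[y-35:y+40,x-50:x+50],(800,600),interpolation=2))
"
```

```text
330 201
```

View pics/j_c2.png

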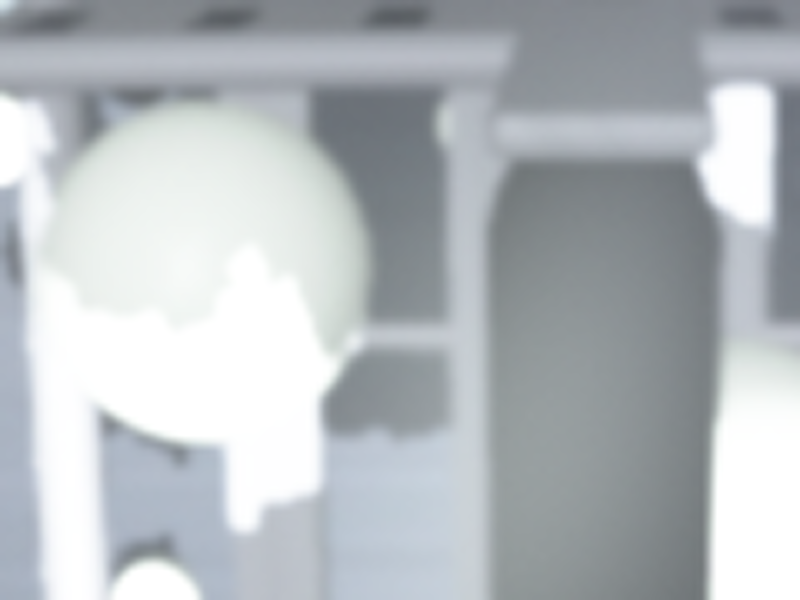

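View pics/j_c3.png

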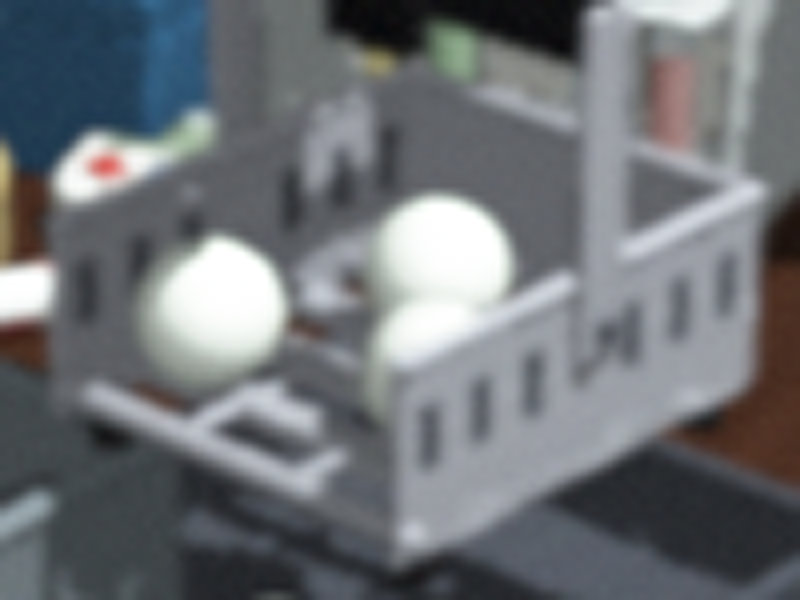

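```bash
python3 -c "
from h import *
for u,v in [(291.7,193.7),(223+400*0-0+0,200)]:
  p=onz('wrist',u,v,.006);print(p,proj('scene',p))
for u,v in [(233,453),(226,487),(318,488),(263,524)]: print(onz('scene',240+u*160/505,100+v*190/600,.006))
"
```

```text
[0.5664 0.1339 0.006 ] (np.float64(312.4232403048934), np.float64(245.53080613029405))
[0.5067 0.145  0.006 ] (np.float64(290.3721568892498), np.float64(259.2803948223336))
[0.5742 0.1353 0.006 ]
[0.5389 0.1206 0.006 ]
[0.5622 0.0746 0.006 ]
[0.5145 0.0843 0.006 ]
```

```bash
python3 -c "
from h import *
print(onz('wrist',224,195.5,.006),onz('wrist',247.5,265,.006))
for p in [(.574,.135,.006),(.539,.1206,.006),(.562,.0746,.006),(.5145,.0843,.006)]: print(proj('wrist',p))
a=cv2.imread('pics/j_wrist.png')[170:290,200:300]
cv2.imwrite('pics/j_c4.png',cv2.resize(a,(500,600),interpolation=2))
a=cv2.imread('pics/i_wrist.png')[110:190,220:380]
cv2.imwrite('pics/j_c5.png',cv2.resize(a,(800,400),interpolation=2))
c=r.camera('top');cv2.imwrite('pics/j_top.png',c[:,:,::-1])
"
```

```text
[0.5088 0.1485 0.006 ] [0.5095 0.0821 0.006 ]
[299.9422 190.2001]
[265.7428 216.603 ]
[305.2595 258.5432]
[251.8826 261.4716]
```

View pics/j_c4.png

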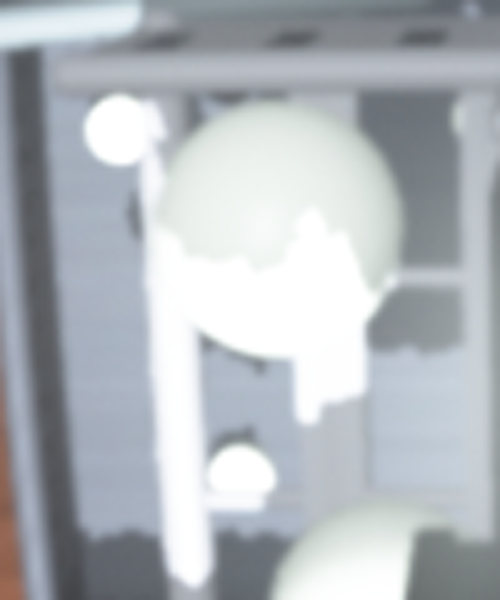

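View pics/j_c5.png

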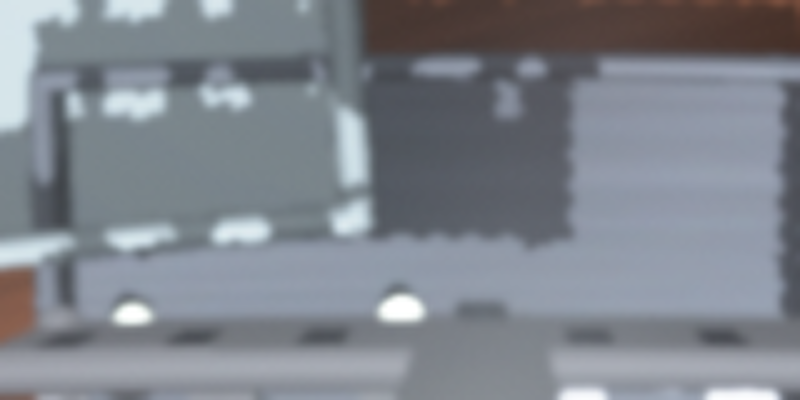

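View pics/j_top.png

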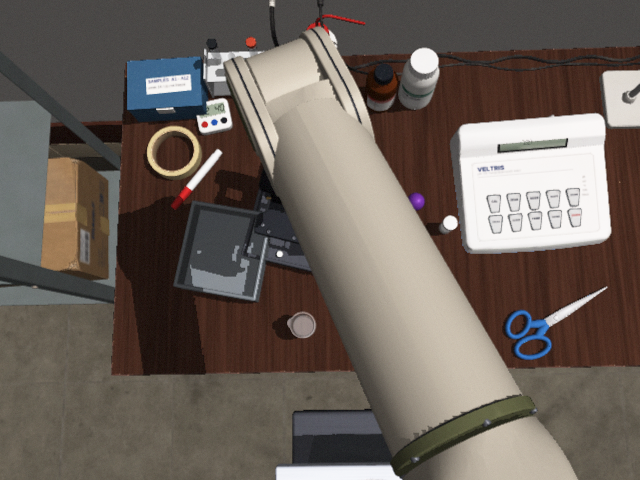

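drive_tool([
  [-0.3, 0, 0, 0],
  [-1.1, 0, 0, 0],
  [-2.4, -0.1, -0.2, -0.2],
  [-4.1, -0.3, -0.7, -0.5],
  [-6.2, -0.6, -1.5, -0.9],
  [-8.6, -1, -2.4, -1.4],
  [-11.2, -1.5, -3.6, -2],
  [-14, -2, -4.8, -2.6],
  [-16.9, -2.5, -6.1, -3.2],
  [-19.8, -3, -7.4, -3.8],
  [-22.7, -3.6, -8.8, -4.5],
  [-25.5, -4.1, -10.1, -5.2],
  [-28.3, -4.6, -11.3, -5.8],
  [-31, -5.1, -12.4, -6.4],
  [-33.3, -5.5, -13.4, -6.9],
  [-35.4, -5.8, -14.2, -7.3],
  [-37.1, -6.1, -14.9, -7.6],
  [-38.4, -6.3, -15.4, -7.8],
  [-39.2, -6.4, -15.6, -8],
  [-39.5, -6.4, -15.7, -8],
])

```text
time: 15.12
ee_pos: [0.5537, 0.2581, 0.5755]
eef_rot: [0.392, 0.6, -0.366, 0.593]
ft_force: [0.8, 0.2, -7.6]
width: 0.0137
```

```bash
cat >> h.py <<'E'
def tilt(tgt=(.5535,.258,.60),yaw=25):
    plan(tgt,yaw); M=R.from_quat(r.read_state()['eef_rot']).as_matrix()
    x=M[:,0]; print('tilt deg',np.degrees(np.arccos(-x[2])),'az',np.degrees(np.arctan2(x[1],x[0])),'sieve-x tilt',np.degrees(np.arcsin(M[2,1])),'sieve-y',np.degrees(np.arcsin(-M[2,2])))
    print('up in tool',M.T@[0,0,1],'out in tool',M.T@[.906,.423,0])
E
python3 -c "
from h import *
tilt()"; python3 look.py k
```

```text
t 15.1167 ee [0.5537 0.2581 0.5755] w 0.013696952802237311 j [-0.3072  0.4121 -0.3814  0.6614  0.1444  2.0589 -0.1483] f [ 0.7778  0.1555 -7.5668]
toolaxes x [ 0.0111  0.0367 -0.9993] y [0.9052 0.4243 0.0257] z [ 0.4249 -0.9048 -0.0285]
shift cm [-2.4467  0.0377 -0.0649]
twist units 0.03130058792638918 36.03130058792639 -35.96869941207361
tilt deg 2.1966279262818094 az 73.09006316342015 sieve-x tilt 1.47092817966841 sieve-y 1.63106554208383
up in tool [-0.9993  0.0257 -0.0285] out in tool [0.0256 0.9996 0.0023]
t 15.1167 ee [0.5537 0.2581 0.5755] w 0.013696952802237311 j [-0.3072  0.4121 -0.3814  0.6614  0.1444  2.0589 -0.1483] f [ 0.7778  0.1555 -7.5668]
toolaxes x [ 0.0111  0.0367 -0.9993] y [0.9052 0.4243 0.0257] z [ 0.4249 -0.9048 -0.0285]
shift cm [39.4795 -5.2735 16.3854]
twist units 8.027393927174085 44.02739392717409 -27.972606072825915
```

View pics/k_scene.png

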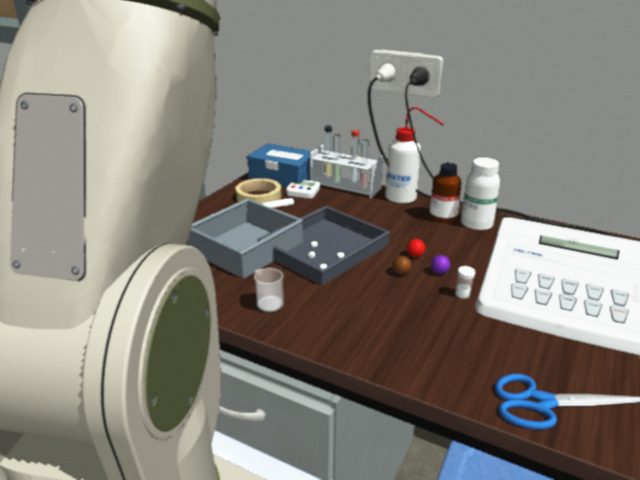

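View pics/k_wrist.png

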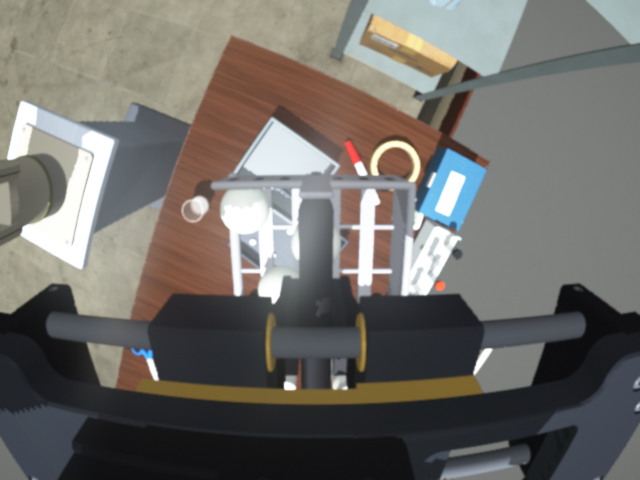

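drive_tool([
  [-4, 0, 0, 0],
  [-6, 0, 0, 0],
])

```text
time: 15.38
ee_pos: [0.5519, 0.2573, 0.5763]
eef_rot: [0.389, 0.6, -0.37, 0.593]
ft_force: [0.6, 0.9, -7.4]
width: 0.0135
```

drive_tool([
  [-4, 0, 0, 0],
  [-6, 0, 0, 0],
])

```text
time: 15.55
ee_pos: [0.5438, 0.2527, 0.594]
eef_rot: [0.397, 0.595, -0.363, 0.598]
ft_force: [-0.6, 1.4, -6.2]
width: 0.014
```

```bash
python3 -c "
from h import *
tilt()"
```

```text
t 15.55 ee [0.5438 0.2527 0.594 ] w 0.01404012966903186 j [-0.6389  0.3716  0.2667  0.6777 -0.1359  2.0585 -0.0222] f [-0.6306  1.4303 -6.2408]
toolaxes x [ 0.0294  0.0382 -0.9988] y [0.9059 0.4214 0.0427] z [ 0.4225 -0.9061 -0.0222]
shift cm [-0.5523  1.1256 -0.0814]
twist units 0.00044799051437201704 36.000447990514374 -35.999552009485626
tilt deg 2.7615307736682015 az 52.44607455032489 sieve-x tilt 2.449949113563268 sieve-y 1.2735079611058728
up in tool [-0.9988  0.0427 -0.0222] out in tool [ 0.0428  0.999  -0.0004]
```

drive_tool([
  [-4, 0, 0, 0],
  [-6, 0, 0, 0],
])

```text
time: 15.72
ee_pos: [0.5301, 0.245, 0.6232]
eef_rot: [0.412, 0.584, -0.348, 0.606]
ft_force: [-0.5, -0.8, -3.4]
width: 0.0137
```

drive_tool([
  [-4, 0, 0, 0],
  [-6, 0, 0, 0],
])

```text
time: 15.88
ee_pos: [0.5163, 0.2379, 0.6474]
eef_rot: [0.424, 0.576, -0.335, 0.613]
ft_force: [-0.7, -0.3, -4.0]
width: 0.0133
```

```bash
python3 -c "
from h import *
tilt()"
```

```text
t 15.8833 ee [0.5163 0.2379 0.6474] w 0.01330389268691322 j [-0.7098  0.2851  0.3568  0.6757 -0.1469  2.0588 -0.0167] f [-0.681  -0.2752 -3.9918]
toolaxes x [ 0.1127  0.0776 -0.9906] y [0.8996 0.4154 0.1349] z [ 0.422  -0.9063 -0.023 ]
shift cm [ 5.2687  3.5417 -0.1445]
twist units -0.006727957605743812 35.99327204239425 -36.00672795760575
tilt deg 7.867814629621477 az 34.551411705907555 sieve-x tilt 7.755236723825405 sieve-y 1.3181053749245653
up in tool [-0.9906  0.1349 -0.023 ] out in tool [ 0.135   0.9907 -0.0011]
```

drive_tool([
  [-4, 1, 0, 0],
  [-6, 1.5, 0, 0],
])

```text
time: 16.05
ee_pos: [0.5136, 0.2355, 0.6686]
eef_rot: [0.438, 0.566, -0.321, 0.62]
ft_force: [-0.4, -0.4, -4.4]
width: 0.0138
```

drive_tool([
  [-4, 1, 0, 0],
  [-6, 1.5, 0, 0],
])

```text
time: 16.22
ee_pos: [0.5089, 0.2323, 0.6894]
eef_rot: [0.45, 0.556, -0.308, 0.627]
ft_force: [0.4, -0.4, -4.1]
width: 0.0139
```

drive_tool([
  [-4, 1, 0, 0],
  [-6, 1.5, 0, 0],
])

```text
time: 16.38
ee_pos: [0.5018, 0.2281, 0.711]
eef_rot: [0.462, 0.546, -0.294, 0.634]
ft_force: [-0.8, -0.6, -4.5]
width: 0.0139
```

```bash
python3 -c "
from h import *
tilt()"; python3 look.py l
```

```text
t 16.3833 ee [0.5018 0.2281 0.711 ] w 0.013884370555964231 j [-0.7514  0.2414  0.4246  0.5904 -0.1632  2.0583 -0.0163] f [-0.7958 -0.5836 -4.5354]
toolaxes x [ 0.2298  0.1325 -0.9642] y [0.8776 0.3999 0.2642] z [ 0.4206 -0.9069 -0.0244]
shift cm [12.2868  2.7987 -0.2683]
twist units -0.024728539336278447 35.97527146066372 -36.02472853933628
tilt deg 15.385617366617646 az 29.969922035458296 sieve-x tilt 15.318797149550969 sieve-y 1.3983072962064234
up in tool [-0.9642  0.2642 -0.0244] out in tool [ 0.2643  0.9643 -0.0026]
t 16.3833 ee [0.5018 0.2281 0.711 ] w 0.013884370555964231 j [-0.7514  0.2414  0.4246  0.5904 -0.1632  2.0583 -0.0163] f [-0.7958 -0.5836 -4.5354]
toolaxes x [ 0.2298  0.1325 -0.9642] y [0.8776 0.3999 0.2642] z [ 0.4206 -0.9069 -0.0244]
shift cm [ 51.8051 -12.3424  16.0313]
twist units 8.14758408154555 44.14758408154555 -27.852415918454447
```

View pics/l_wrist.png

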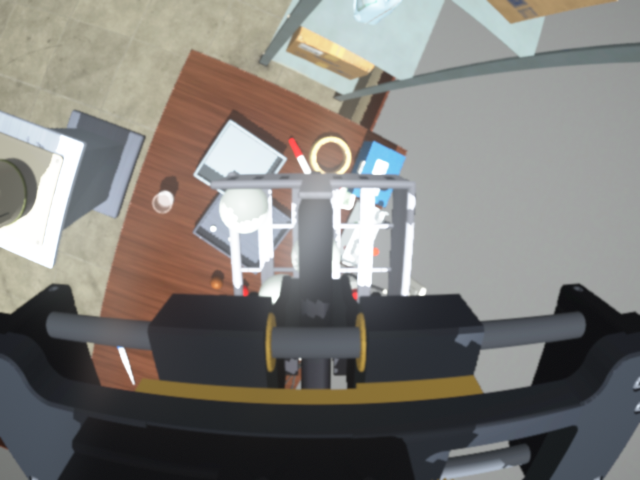

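drive_tool([
  [-4, 1, 0, 0],
  [-6, 1.5, 0, 0],
  [-6, 1.5, 0, 0],
])

```text
time: 16.73
ee_pos: [0.493, 0.2231, 0.7339]
eef_rot: [0.475, 0.536, -0.279, 0.64]
ft_force: [-0.5, -0.2, -5.8]
width: 0.0139
```

```bash
python3 -c "
from h import *
tilt((.536,.25,.21))"
```

```text
t 16.7333 ee [0.493  0.2231 0.7339] w 0.013949054999647595 j [-0.7737  0.2209  0.4538  0.5648 -0.1675  2.0583 -0.0165] f [-0.4738 -0.1891 -5.8315]
toolaxes x [ 0.2704  0.1519 -0.9507] y [0.8659 0.3933 0.3091] z [ 0.4209 -0.9068 -0.0252]
shift cm [ 51.3785 -11.409    0.6888]
twist units -0.021692654845683272 35.97830734515431 -36.02169265484569
tilt deg 18.066253042454882 az 29.335023025313095 sieve-x tilt 18.00428655823266 sieve-y 1.4459811575858994
up in tool [-0.9507  0.3091 -0.0252] out in tool [ 0.3092  0.9509 -0.0023]
```

drive_tool([
  [0.1, 0, 0, 0],
  [0.4, -0.1, 0, 0],
  [0.8, -0.2, 0, 0],
  [1.5, -0.4, 0, 0],
  [2.2, -0.6, 0, 0],
  [3.2, -0.8, 0, 0],
  [4.2, -1.1, 0.1, 0],
  [5.4, -1.4, 0.1, 0],
  [6.7, -1.8, 0.1, 0],
  [8.1, -2.1, 0.1, 0],
  [9.7, -2.5, 0.1, 0],
  [11.3, -3, 0.2, 0],
  [12.9, -3.4, 0.2, 0],
  [14.7, -3.8, 0.2, 0],
  [16.5, -4.3, 0.2, 0],
  [18.4, -4.8, 0.3, 0],
  [20.3, -5.3, 0.3, 0],
  [22.2, -5.8, 0.3, 0],
  [24.2, -6.3, 0.4, 0],
  [26.1, -6.8, 0.4, 0],
])

```text
time: 18.4
ee_pos: [0.5059, 0.2324, 0.4595]
eef_rot: [0.473, 0.537, -0.281, 0.639]
ft_force: [0.0, 1.2, -5.5]
width: 0.0134
```

drive_tool([
  [1.9, -0.5, 0, 0],
  [3.9, -1, 0.1, 0],
  [5.8, -1.5, 0.1, 0],
  [7.7, -2, 0.1, 0],
  [9.6, -2.5, 0.1, 0],
  [11.4, -3, 0.2, 0],
  [13.2, -3.5, 0.2, 0],
  [14.8, -3.9, 0.2, 0],
  [16.4, -4.3, 0.2, 0],
  [18, -4.7, 0.3, 0],
  [19.4, -5.1, 0.3, 0],
  [20.7, -5.4, 0.3, 0],
  [21.9, -5.7, 0.3, 0],
  [22.9, -6, 0.3, 0],
  [23.9, -6.3, 0.3, 0],
  [24.6, -6.4, 0.3, 0],
  [25.3, -6.6, 0.4, 0],
  [25.7, -6.7, 0.4, 0],
  [26, -6.8, 0.4, 0],
  [26.1, -6.8, 0.4, 0],
])

```text
time: 20.07
ee_pos: [0.5186, 0.2413, 0.1926]
eef_rot: [0.474, 0.537, -0.28, 0.639]
ft_force: [-0.7, -0.2, -5.9]
width: 0.0135
```

```bash
python3 -c "
from h import *
tilt((.519,.242,.195))"; python3 look.py m
```

```text
t 20.0667 ee [0.5186 0.2413 0.1926] w 0.013489409017650507 j [-0.8773  0.0297  0.3702  1.9576 -0.0157  0.8458 -0.0696] f [-0.6578 -0.2498 -5.9224]
toolaxes x [ 0.2664  0.1498 -0.9521] y [0.8671 0.394  0.3046] z [ 0.4208 -0.9068 -0.0249]
shift cm [-0.2093  0.133  -0.0535]
twist units -0.02213884985176285 35.977861150148236 -36.022138849851764
tilt deg 17.7966550275865 az 29.348890800778864 sieve-x tilt 17.735417415998345 sieve-y 1.428113400804884
up in tool [-0.9521  0.3046 -0.0249] out in tool [ 0.3047  0.9523 -0.0023]
t 20.0667 ee [0.5186 0.2413 0.1926] w 0.013489409017650507 j [-0.8773  0.0297  0.3702  1.9576 -0.0157  0.8458 -0.0696] f [-0.6578 -0.2498 -5.9224]
toolaxes x [ 0.2664  0.1498 -0.9521] y [0.8671 0.394  0.3046] z [ 0.4208 -0.9068 -0.0249]
shift cm [ 1.2228 -0.7032 15.2586]
twist units 8.215253229304292 44.21525322930429 -27.784746770695712
```

View pics/m_wrist.png

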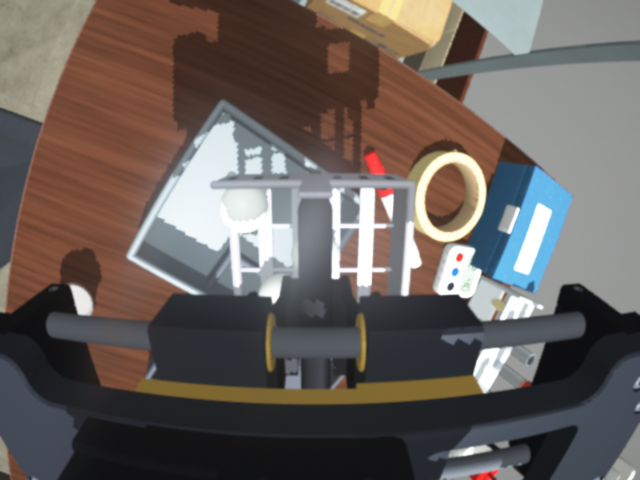

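View pics/m_scene.png

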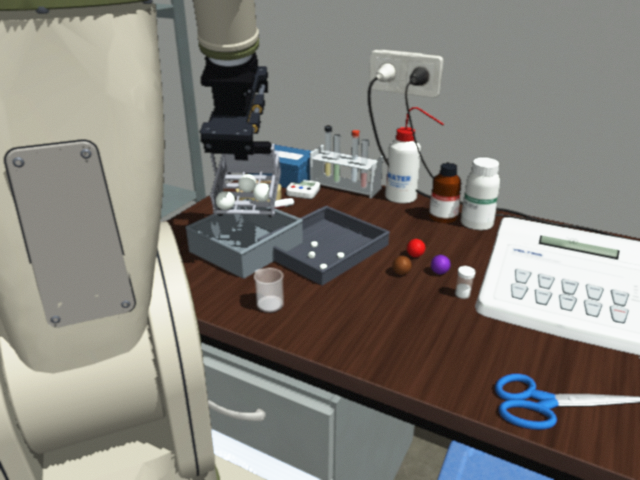

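drive_tool([
  [1.2, 3.8, 0, 0],
  [1.2, 3.8, 0, 0],
  [1.2, 3.8, 0, 0],
  [1.2, 3.8, 0, 0],
])

```text
time: 20.5
ee_pos: [0.5551, 0.2582, 0.1933]
eef_rot: [0.474, 0.537, -0.28, 0.64]
ft_force: [-0.1, -0.0, -4.1]
width: 0.0138
```

```bash
python3 look.py n
```

```text
t 20.5 ee [0.5551 0.2582 0.1933] w 0.013778640453255353 j [-0.8661  0.1244  0.3852  1.8633 -0.0703  0.8526 -0.0222] f [-0.1441 -0.0496 -4.0983]
toolaxes x [ 0.267   0.1498 -0.952 ] y [0.8669 0.3941 0.3052] z [ 0.4209 -0.9068 -0.0247]
shift cm [ 0.0715 -4.5537 15.2573]
twist units 8.217475136293153 44.21747513629315 -27.782524863706847
```

View pics/n_wrist.png

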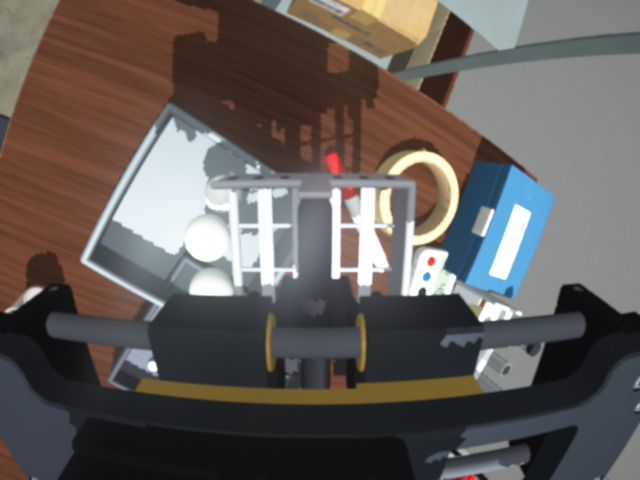

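View pics/n_c.png

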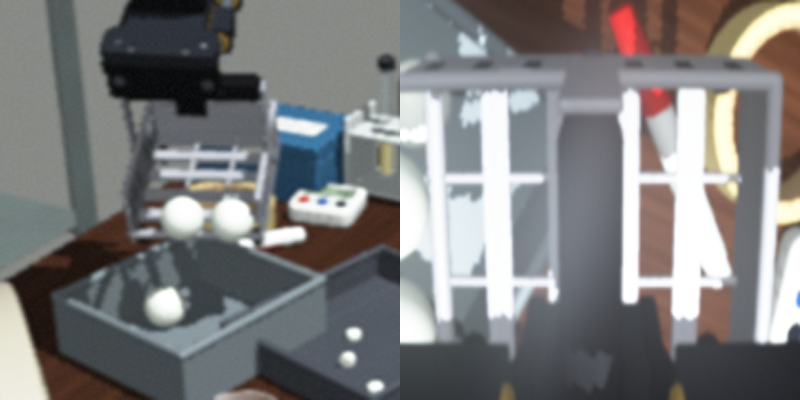

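drive_tool([
  [0, 0, 0, 0],
  [0, 0, 0, 0],
  [0, 0, 0, 0],
  [0, 0, 0, 0],
  [0, 0, 0, 0],
])

```text
time: 21.02
ee_pos: [0.5548, 0.2582, 0.1933]
eef_rot: [0.474, 0.537, -0.28, 0.639]
ft_force: [0.2, -0.3, -3.0]
width: 0.0134
```

```bash
python3 look.py o
```

```text
t 21.0167 ee [0.5548 0.2582 0.1933] w 0.013388842787991436 j [-0.8662  0.1238  0.3853  1.864  -0.0707  0.8524 -0.022 ] f [ 0.1822 -0.3197 -3.0106]
toolaxes x [ 0.2669  0.1504 -0.9519] y [0.8669 0.394  0.3053] z [ 0.4209 -0.9067 -0.0252]
shift cm [ 0.07   -4.5287 15.2674]
twist units 8.217257848092432 44.21725784809243 -27.78274215190757
```

View pics/o_wrist.png

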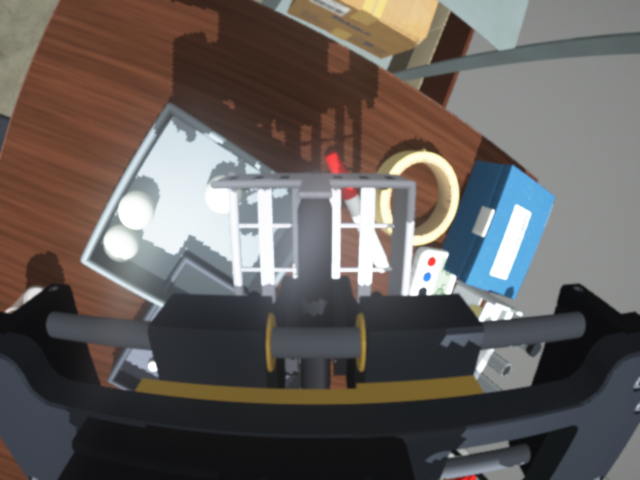

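View pics/o_c.png

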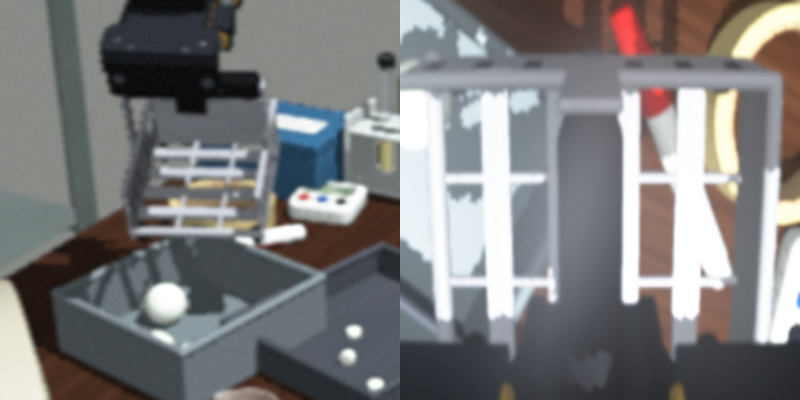

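drive_tool([
  [-1.5, 0.5, 0, 0],
  [-4, 1.2, -0.1, 0],
  [-6.4, 1.6, 0.4, 0],
  [-7, 0.3, 2, 0],
  [-7.5, -1.4, 3.8, 0],
  [-8, -3.1, 5.6, 0],
  [-8.6, -4.8, 7.4, 0],
  [-9.1, -6.5, 9.2, 0],
  [-9.7, -8.2, 11, 0],
  [-10.3, -9.9, 12.8, 0],
  [-10.9, -11.6, 14.6, 0],
  [-11.5, -13.3, 16.4, 0],
  [-12.1, -15, 18.1, 0],
  [-12.7, -16.7, 19.8, 0],
  [-13.3, -18.3, 21.4, 0],
  [-13.9, -19.8, 22.8, 0],
  [-14.3, -20.9, 23.8, 0],
  [-14.6, -21.6, 24.4, 0],
  [-14.7, -21.9, 24.8, 0],
  [-14.7, -21.9, 24.8, 0],
])

```text
time: 22.78
ee_pos: [0.4302, -0.0757, 0.2603]
eef_rot: [0.474, 0.536, -0.28, 0.639]
ft_force: [-0.1, 0.6, -2.7]
width: 0.0135
```

```bash
python3 -c "
from h import *
tilt((.43,-.075,.13))
n=sv((-.059,0,-.11));print('front foot',n,'back',sv((.059,0,-.11)))"; python3 look.py p
```

```text
t 22.7833 ee [ 0.4302 -0.0757  0.2603] w 0.013522808656982303 j [-0.6089 -0.4313  0.6528  2.0963  0.1075  1.1256  0.4296] f [-0.0983  0.5873 -2.6852]
toolaxes x [ 0.2675  0.1502 -0.9518] y [0.8673 0.3929 0.3058] z [ 0.4199 -0.9072 -0.0251]
shift cm [12.4071 -3.9787  0.256 ]
twist units -0.03460142121704815 35.96539857878295 -36.03460142121705
tilt deg 17.865964319113363 az 29.31111927233415 sieve-x tilt 17.803828818756894 sieve-y 1.4409646128612088
up in tool [-0.9518  0.3058 -0.0251] out in tool [ 0.3059  0.9519 -0.0034]
front foot [ 0.4085 -0.0823  0.1376] back [ 0.5108 -0.036   0.1737]
t 22.7833 ee [ 0.4302 -0.0757  0.2603] w 0.013522808656982303 j [-0.6089 -0.4313  0.6528  2.0963  0.1075  1.1256  0.4296] f [-0.0983  0.5873 -2.6852]
toolaxes x [ 0.2675  0.1502 -0.9518] y [0.8673 0.3929 0.3058] z [ 0.4199 -0.9072 -0.0251]
shift cm [14.7952 17.3605 -9.617 ]
twist units 8.205043931395197 44.205043931395196 -27.7949560686048
```

View pics/p_scene.png

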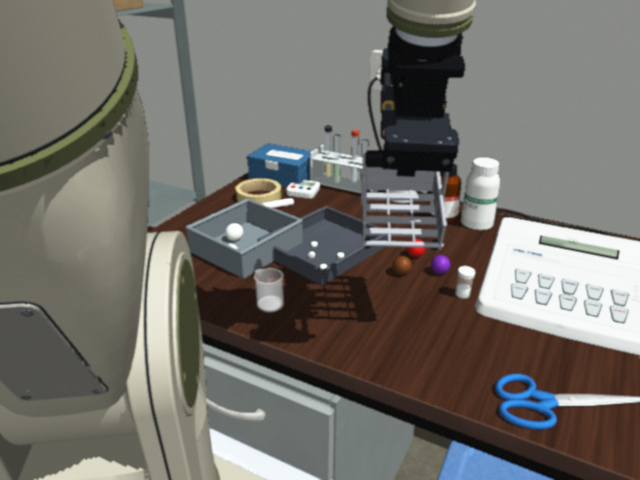

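View pics/p_wrist.png

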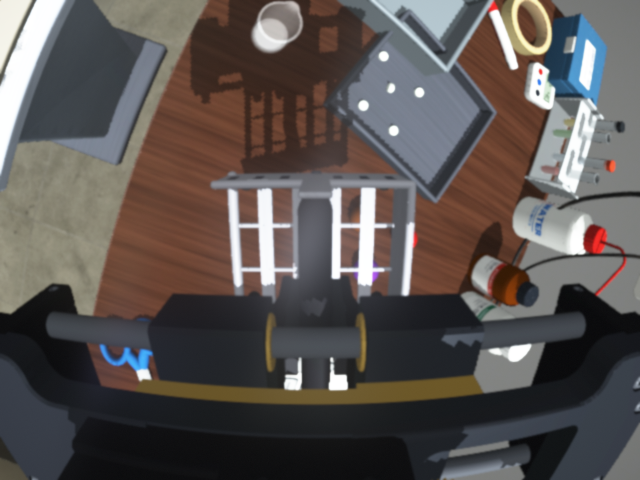

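drive_tool([
  [0.4, -0.1, 0, 0],
  [1.4, -0.5, 0, 0],
  [2.8, -0.9, 0.1, 0],
  [4.3, -1.4, 0.1, 0],
  [5.8, -1.9, 0.1, 0],
  [7.3, -2.3, 0.2, 0],
  [8.7, -2.8, 0.2, 0],
  [9.9, -3.2, 0.2, 0],
  [10.9, -3.5, 0.3, 0],
  [11.6, -3.7, 0.3, 0],
  [12, -3.9, 0.3, 0],
  [12.2, -3.9, 0.3, 0],
  [12.2, -3.9, 0.3, 0],
])

```text
time: 23.97
ee_pos: [0.4301, -0.0746, 0.1317]
eef_rot: [0.474, 0.537, -0.28, 0.639]
ft_force: [0.4, 0.1, -2.9]
width: 0.0135
```

```bash
python3 -c "
from h import *
tilt((.43,-.075,.13))
n=sv((-.059,0,-.113));print('front foot',n,'back',sv((.059,0,-.113)))"; python3 look.py q
```

```text
t 23.9667 ee [ 0.4301 -0.0746  0.1317] w 0.013539770750756186 j [-0.6873 -0.2925  0.8338  2.2812  0.0353  0.8123  0.5617] f [ 0.409   0.1185 -2.9364]
toolaxes x [ 0.2663  0.1499 -0.9522] y [0.867  0.3944 0.3045] z [ 0.4212 -0.9066 -0.025 ]
shift cm [ 0.1538 -0.075   0.0326]
twist units -0.01709380027611792 35.98290619972388 -36.01709380027612
tilt deg 17.792319896698793 az 29.383566756425928 sieve-x tilt 17.73080852497788 sieve-y 1.431146179435189
up in tool [-0.9522  0.3045 -0.025 ] out in tool [ 0.3046  0.9523 -0.0019]
front foot [ 0.409  -0.081   0.0061] back [ 0.5113 -0.0344  0.0421]
t 23.9667 ee [ 0.4301 -0.0746  0.1317] w 0.013539770750756186 j [-0.6873 -0.2925  0.8338  2.2812  0.0353  0.8123  0.5617] f [ 0.409   0.1185 -2.9364]
toolaxes x [ 0.2663  0.1499 -0.9522] y [0.867  0.3944 0.3045] z [ 0.4212 -0.9066 -0.025 ]
shift cm [ 2.5166 21.2814 -9.809 ]
twist units 8.21983643821815 44.21983643821815 -27.780163561781848
```

View pics/q_c.png

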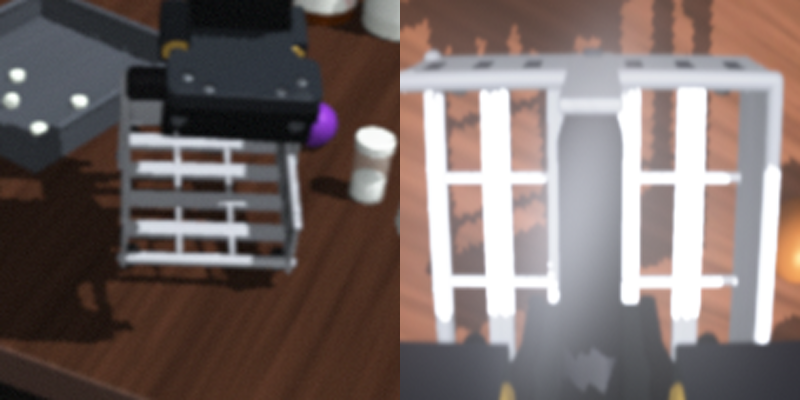

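drive_tool([
  [0.2, -0.1, 0, 0],
  [0.4, -0.1, 0, 0],
  [0.6, -0.2, 0, 0],
  [0.6, -0.2, 0, 0],
])

```text
time: 24.4
ee_pos: [0.4298, -0.0747, 0.1253]
eef_rot: [0.474, 0.537, -0.28, 0.639]
ft_force: [-0.1, -0.1, -4.0]
width: 0.0135
```

drive_tool([
  [0.2, -0.1, 0, 0],
  [0.2, -0.1, 0, 0],
])

```text
time: 24.57
ee_pos: [0.4305, -0.075, 0.124]
eef_rot: [0.474, 0.536, -0.28, 0.64]
ft_force: [0.3, -1.0, 2.3]
width: 0.0134
```

drive_tool([
  [0.2, -0.1, 0, 0],
  [0.2, -0.1, 0, 0],
])

```text
time: 24.73
ee_pos: [0.4318, -0.075, 0.1233]
eef_rot: [0.475, 0.535, -0.279, 0.641]
ft_force: [-0.5, 0.3, 13.5]
width: 0.0138
```

drive_tool([
  [0, 0, 0, 0],
  [0, 0, 0, 0],
  [0.3, 0.5, 0, 0],
  [0.6, 1.1, 0, 0],
  [1, 1.6, 0, 0],
  [1.4, 2.2, 0, 0],
  [1.8, 2.7, 0, 0],
  [2.2, 3.2, 0, 0],
  [2.2, 3.2, 0, 0],
], force=3, grip=255)

```text
time: 25.48
ee_pos: [0.4632, -0.0582, 0.1091]
eef_rot: [0.473, 0.537, -0.281, 0.64]
ft_force: [1.3, 0.9, 1.4]
width: 0.0181
```

```bash
python3 -c "
from h import *
tilt((.43,-.075,.13))"; python3 look.py s
```

```text
t 25.4833 ee [ 0.4632 -0.0582  0.1091] w 0.01810259551112814 j [-0.8003 -0.1386  0.9415  2.2492 -0.1142  0.7323  0.6582] f [1.3029 0.8736 1.3752]
toolaxes x [ 0.2649  0.1491 -0.9527] y [0.867  0.3957 0.303 ] z [ 0.4221 -0.9062 -0.0245]
shift cm [-3.1163 -2.9106  0.0653]
twist units -0.004796752599588064 35.99520324740041 -36.00479675259959
tilt deg 17.69473408171631 az 29.37427070008791 sieve-x tilt 17.635489491288965 sieve-y 1.40120291137737
up in tool [-0.9527  0.303  -0.0245] out in tool [ 0.303   0.9529 -0.0009]
t 25.4833 ee [ 0.4632 -0.0582  0.1091] w 0.01810259551112814 j [-0.8003 -0.1386  0.9415  2.2492 -0.1142  0.7323  0.6582] f [1.3029 0.8736 1.3752]
toolaxes x [ 0.2649  0.1491 -0.9527] y [0.867  0.3957 0.303 ] z [ 0.4221 -0.9062 -0.0245]
shift cm [-0.7915 18.461  -9.7526]
twist units 8.229602916641763 44.22960291664176 -27.77039708335824
```

View pics/s_c.png

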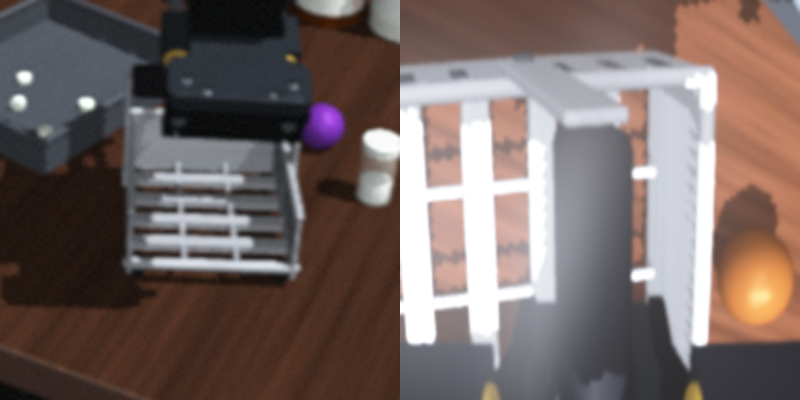

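drive_tool([
  [0, 0, 0, 0],
  [0, 0, 0, 0],
  [0, 0, 0, 0],
  [0, 0, 0, 0],
  [0, 0, 0, 0],
  [0, 0, 0, 0],
  [0, 0, 0, 0],
], grip=30)

```text
time: 26.17
ee_pos: [0.4629, -0.059, 0.1101]
eef_rot: [0.474, 0.537, -0.28, 0.639]
ft_force: [-0.2, -0.7, -0.6]
width: 0.0565
```

```bash
python3 look.py t
```

```text
t 26.1667 ee [ 0.4629 -0.059   0.1101] w 0.056514211633942 j [-0.7974 -0.1433  0.9402  2.2497 -0.1114  0.7331  0.6566] f [-0.1625 -0.6681 -0.5859]
toolaxes x [ 0.2668  0.1501 -0.952 ] y [0.867  0.394  0.3051] z [ 0.4209 -0.9068 -0.0251]
shift cm [-0.6387 18.4736 -9.8388]
twist units 8.216511085087204 44.216511085087205 -27.783488914912795
```

View pics/t_c.png

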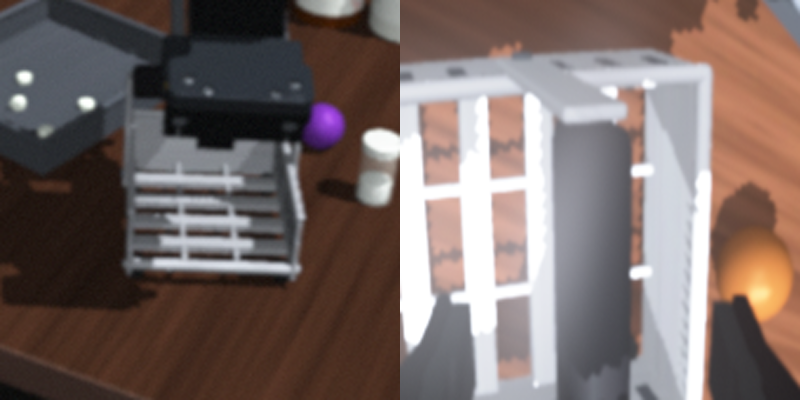

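View pics/t_wrist.png

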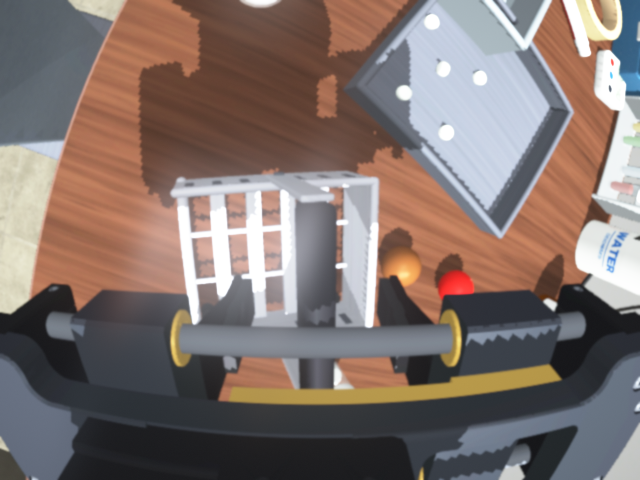

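drive_tool([
  [-0.8, 0.2, 0, 0],
  [-2, 0.5, 0, 0],
  [-3.5, 0.8, -0.1, 0],
  [-5.5, 1.4, -0.1, 0],
  [-8, 2.2, -0.2, 0],
  [-11, 3.2, -0.2, 0],
  [-14, 4.2, -0.3, 0],
  [-17, 5.2, -0.4, 0],
  [-19, 5.8, -0.5, 0],
  [-20, 6.2, -0.5, 0],
  [-20, 6.2, -0.5, 0],
])

```text
time: 27.18
ee_pos: [0.4622, -0.0601, 0.3214]
eef_rot: [0.474, 0.536, -0.279, 0.64]
ft_force: [0.0, -0.7, -0.1]
width: 0.077
```

```bash
python3 look.py u; python3 -c "
from h import *
cv2.imwrite('pics/u_top.png',r.camera('top')[:,:,::-1])"
```

```text
t 27.1833 ee [ 0.4622 -0.0601  0.3214] w 0.07696096362403765 j [-0.6795 -0.3829  0.6582  1.9441  0.0917  1.2247  0.3873] f [ 0.0365 -0.6509 -0.1213]
toolaxes x [ 0.2696  0.1505 -0.9511] y [0.8661 0.3939 0.3078] z [ 0.4209 -0.9068 -0.0242]
shift cm [19.5383 12.0826 -9.3859]
twist units 8.223726280965192 44.223726280965195 -27.776273719034805
```

View pics/u_scene.png

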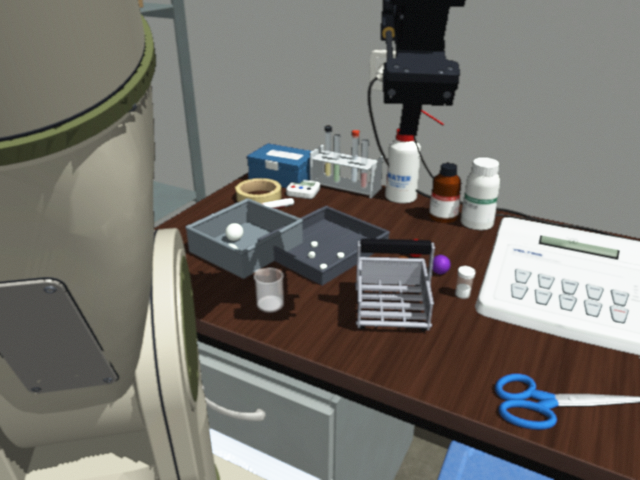

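View pics/u_wrist.png

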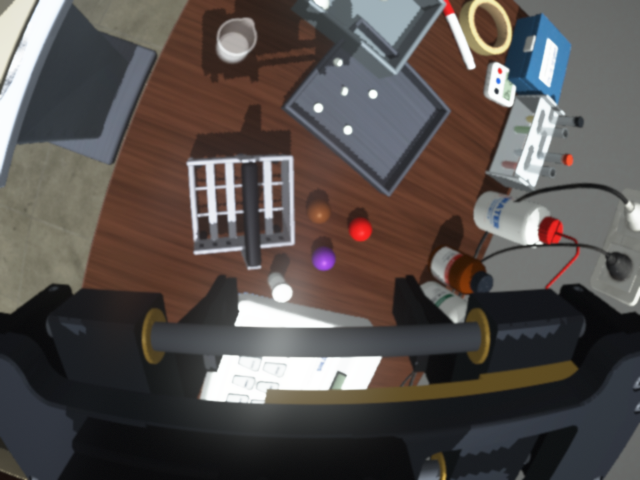

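View pics/u_top.png

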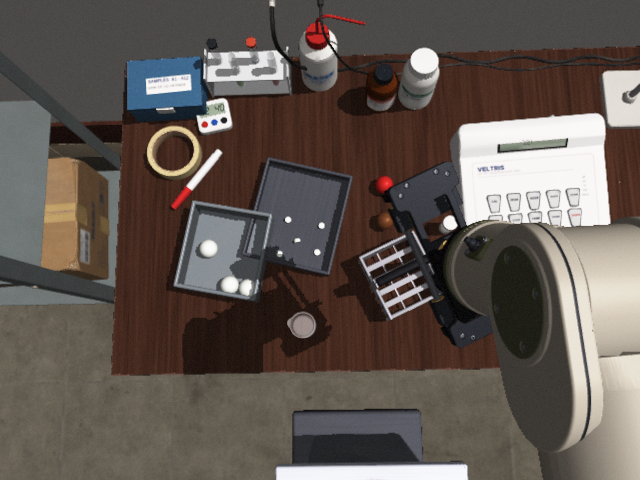

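```bash
python3 -c "
from bench import r
print(r.close_job())"
```

```text
the job is handed in; nothing more can be done
None
```

The job is done and handed in at about 27 s of the 61 s allowed. I lifted the sieve by its grip bar and shook it over the pan in two short bursts, until all five pellets were through. I tipped the three balls out of the mouth into the box and stood the empty sieve upright near where it started.

**How the tipping was done:** the moves have no tilt command. I tilted the tool to about 18° by pushing the wrist joint against its upper limit, lowered the sieve over the box, and gave it a quick outward stroke. The balls rolled out over the mouth, so the tilt was less than the 40–55° you described. The tilted sieve was set down on its front feet with a 3 N grip, so that it settled level, and then released.

**Last checks, from the top, wrist and scene pictures after release:**
- **Pellets:** all five are in the pan.
- **Balls:** all three are in the box.
- **Sieve:** it is empty, upright and free of the gripper.
- **Bystanders:** the vial and beaker appear where they were.
- **Forces:** the highest I read was about 14 N, when the sieve touched the table, though I read the force only between moves.

**What disagreed:** after the first burst only four pellets could be seen from the scene camera. The wrist and top views later showed the fifth in the pan behind the rim. The second burst moved one ball forward into the front slot, but none fell out.

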